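# Pack the conditioned cigars from the cabinet into a carton

## Task

Pack the cigars that are ready: swing the conditioning cabinet's glazed door, the one with the upright brass handle, wide open (at least square to the front), then draw the tray fully out. Fold all four sides of the cardboard carton up until they stand upright, lay every cigar from the tray flat in the carton, then slide the tray fully home and shut the door. Leave the paste pot where it stands.

Things in the scene. Friction and masses are not known exactly. Their poses are not given: they have to be found in the camera images.
- cabinet: low wooden conditioning cabinet, fixed, 160 deep (its x) x 176 wide (its y) x 98 high. Origin: centre of its underside on the table. Its front faces its own -x, which points roughly to world +y (to the robot's left). The roof covers only its rear: it starts 56 mm behind the front edges (at its x = -24 mm), so that the tray's pull board can be reached from above once the door is open.
- door_hinge (a point): foot of the door's upright hinge axis, at the end of the front farthest from the robot (cabinet frame -86, +88, 6 mm)
- door_handle (a point): top of the door's handle: an upright round brass bar 10 mm thick, 56 mm tall (top 84 mm above the table), standing 35 mm off the door's outer face, 135 mm from the hinge axis across the door and 40 mm out from the door's mid-plane; it is joined to the door only at its foot, so it can be pinched from above
- door (a joint): angle of the glazed door (170 wide, 80 high, 10 thick; lower edge 6 mm above the table), rad: 0 shut, grows as the free edge swings out from the cabinet (seen from above, clockwise), stop at 2.2. Stays where it is left (friction about 0.12 N m). It may start slightly ajar.
- tray_pull (a point): middle of the top edge of the tray's upright pull board: 60 wide, 6 thick, top 80 mm above the table, standing just behind the shut door; the board is thin along the tray's sliding direction
- tray (a joint): how far the tray is drawn out of the cabinet, m: 0 fully in, stop at 0.125; it slides along the cabinet's -x. Friction about 1.2 N. Tray floor (132 wide x 138 long inside, from -76 to +56 mm in the cabinet's y) 12 mm above the table, rims 18 mm above the table. The shut door stands in its way.
- carton: cardboard carton blank on a fixed board. Origin: centre of the underside, at table height. Base 135 (its x) x 150 (its y), top face 8 mm above the table; four hinged sides 45 high and 3 thick along its edges. Its x points roughly away from the robot, its y to the robot's left.
- carton_back (a joint): angle of the carton's back side (on its +x, away from the robot edge; 150 mm long), rad: 0 lies flat outward, 1.57 upright (its stop). Fold line 67.5 mm from the carton's centre, 6.5 mm above the table. Stiff crease (0.03 N m): it stays at any angle; starts 0.75 to 1.05. Push it up from outside along its edge's arc; a level push on a low side jams.
- back_edge (a point): middle of the free edge of the carton's back side, 45 mm from its fold line
- carton_front (a joint): angle of the carton's front side (on its -x, toward the robot edge; 150 mm long), rad: 0 lies flat outward, 1.57 upright (its stop). Fold line 67.5 mm from the carton's centre, 6.5 mm above the table. Stiff crease (0.03 N m): it stays at any angle; starts 0.75 to 1.05. Push it up from outside along its edge's arc; a level push on a low side jams.
- front_edge (a point): middle of the free edge of the carton's front side, 45 mm from its fold line
- carton_left (a joint): angle of the carton's left side (on its +y edge; 135 mm long), rad: 0 lies flat outward, 1.57 upright (its stop). Fold line 75 mm from the carton's centre, 6.5 mm above the table. Stiff crease (0.03 N m): it stays at any angle; starts 0.75 to 1.05. Push it up from outside along its edge's arc; a level push on a low side jams.
- left_edge (a point): middle of the free edge of the carton's left side, 45 mm from its fold line
- carton_right (a joint): angle of the carton's right side (on its -y edge; 135 mm long), rad: 0 lies flat outward, 1.57 upright (its stop). Fold line 75 mm from the carton's centre, 6.5 mm above the table. Stiff crease (0.03 N m): it stays at any angle; starts 0.75 to 1.05. Push it up from outside along its edge's arc; a level push on a low side jams.
- right_edge (a point): middle of the free edge of the carton's right side, 45 mm from its fold line
- cigar_1: dark brown rigid cigar, 123 to 127 long (its y), 19 thick, 18 high; origin: centre of its underside. At the start it lies in the tray, pointing along the sliding direction, about 42 mm from its neighbours. 2 or 3 are present.
- cigar_2: dark brown rigid cigar, 123 to 127 long (its y), 19 thick, 18 high; origin: centre of its underside. At the start it lies in the tray, pointing along the sliding direction, about 42 mm from its neighbours. 2 or 3 are present.
- cigar_3: dark brown rigid cigar, 123 to 127 long (its y), 19 thick, 18 high; origin: centre of its underside. At the start it lies in the tray, pointing along the sliding direction, about 42 mm from its neighbours. 2 or 3 are present.
- paste_pot: bystander: cream ceramic pot, 65 wide, 56 high, between cabinet and carton on the robot's side; origin: centre of its underside

How it is judged:
On the way, in this order (a step that is already met when the one before it is completed fails the run):
1. the door is swung open at least about square to the front (over 1.4 rad) (value of joint door above 1.4 rad), for 0.2 s.
2. the tray is drawn out (over 110 of its 125 mm) (value of joint tray above 0.11 m), for 0.2 s.
At the end, for the whole second after the job is handed in: Tray home (less than 12 mm out), door shut (less than 0.1 rad open), all four carton sides within 12 degrees of upright (over 1.35 rad), and every cigar present at rest in the carton: its middle inside the four sides, its underside less than 45 mm above the table, lying within 17 degrees of level (value of joint tray below 0.012 m and value of joint door below 0.1 rad and value of joint each of carton_back, carton_front, carton_left, carton_right above 1.35 rad and x of cigar_1 in the frame of carton between -0.066 and 0.066 m and y of cigar_1 in the frame of carton between -0.073 and 0.073 m and z of cigar_1 in the frame of carton between 0 and 0.045 m and angle between cigar_1's own y axis and vertical between 1.27 and 1.87 rad and linear speed of each of cigar_1, cigar_2, cigar_3 below 0.03 m/s and x of cigar_2 in the frame of carton between -0.066 and 0.066 m and y of cigar_2 in the frame of carton between -0.073 and 0.073 m and z of cigar_2 in the frame of carton between 0 and 0.045 m and angle between cigar_2's own y axis and vertical between 1.27 and 1.87 rad and x of cigar_3 in the frame of carton between -0.066 and 0.066 m and y of cigar_3 in the frame of carton between -0.073 and 0.073 m and z of cigar_3 in the frame of carton between 0 and 0.045 m and angle between cigar_3's own y axis and vertical between 1.27 and 1.87 rad); the robot touches nothing.
It fails at once if the tray is driven out through the door (tray out over 20 mm with the door open less than 1.1 rad) (value of joint tray above 0.02 m and value of joint door below 1.1 rad).
It fails at once if the paste pot is moved more than 4 cm (distance of paste_pot from where it was at the start of the episode above 0.04 m).
Of cigar_1, cigar_2, cigar_3 only 2 to 3 are there at a start; the rules pass over those that are not, and their reading is None.
At some moment in a run one of cigar_1, cigar_2, cigar_3 may be knocked a few centimetres aside while the robot is not near it.
Once in a run the grip may slacken for a moment while it holds something.
It also fails if it takes over 200 s, if anything falls off the work surface, if the arm or the gripper's body presses on something with over 40 N, if the wrist force passes 120 N, or if a joint passes its speed limit or range.

## Robot

A 6-joint arm with a two-finger parallel gripper is mounted at the origin on the work surface; the furniture and walls round the work are solid. World frame = base frame: x ahead of the robot, y to its left, z up, the work surface at z = 0. Lengths are in m, angles in rad, forces in N, time in s.
With the tool pointing down it reaches from about 0.3 to 0.95 m from the base axis. Payload 3.1 kg.
Tool frame: the origin (TCP) lies on the centre line of the jaws, within the pads' length; the fingertips stand ctrl.tip_reach ahead of it and the grasp point (between the pads) lies 3 mm ahead of it (ctrl.tip_reach is the distance from the TCP to the fingertips, in m); z points along the fingers, y is the line along which they close (so a half turn about z gives the same grasp; the last joint's range is limited). The gripper opens to 85 mm and grips with 20 to 120 N. Pads are 22 mm wide; open, the fingers measure 114 mm over their backs; the gripper's body (76 mm by 85 mm) begins 54 mm behind the grasp point. The pads swing forward as they close: fully open they stand 13 mm farther back than shut.
Start: joints at [1.126, 0.308, 1.634, -0, 1.2, -0.07], TCP at [0.229, 0.582, 0.228] pointing down, gripper open.
Joint ranges: [-3.06, 3.06], [-0.79, 1.96], [0.05, 2.63], [-1.19, 4.34], [0.05, 2.64], [-2.94, 2.94]. Speed limits (rad/s): [2.79, 2.79, 3.14, 3.14, 3.14, 3.14].

## Interface

Orientations are given as a 3x3 rotation matrix whose columns are the frame's x, y, z axes.
In Python, from rig import ctrl, get_image, camera_info, workorder gives the robot as it stands. The module is installed in compiled form; this text tells all that it offers.
- The arm moves only by the tool play_rows, never from a script. Its argument "plan" is a list of rows, each an object of numbers: "x", "y", "z": the shift along the tool's x, y, z in m; "wx", "wy", "wz": the turn, a rotation vector about the tool's x, y, z in rad. In form: [{"x": .., "y": .., "z": .., "wx": .., "wy": .., "wz": ..}, ...]. A call has 1 to 20 rows; each row shifts and turns the commanded pose from where the row before left it, along the tool's axes as they then stand; what a row does not reach is not made up. A row lasts 1/10 s, in which the tool goes at most 50 mm and 8.59 degrees, less where a joint would pass 70% of its speed; a pose out of reach is approached as far as the arm can. A call with a gripper value outside its range is refused whole. "gripper" is the opening, from 0 (shut) to 1 (fully open), set as the call begins (left out, the last holds). The fingers move at their own pace and stop on an object; "grip_force" is the grip in N (left out, the last holds). Time passes only in rows, so rows that do not move let the fingers close. It gives the time, the measured TCP pose, the force, the opening and the grip force at its end, in the units of the state.
- ctrl.get_obs(): the state, without advancing time (a new reading comes with each control period).
- get_image(name): name is "side" or "top" or "wrist"; returns (picture, depth): 480x640x3 uint8, blue, green, red; 480x640 float32, m along the optical axis (not along the pixel's ray), 0 where there is no reading.
- camera_info(name): a dict with "K" (3x3 intrinsics, pixels), "rvec" (rotation vector, rad) and "tvec" (3), from world to camera coordinates, as OpenCV has them. Camera axes: x right, y down, z forward; pixel columns grow to the right and rows downward; lengths in m; the calibration is good to about 2 mm. A picture is of the moment at which its call begins: read the wrist's pose just before it. camera_info takes no time and is no camera call; for the wrist camera it gives the pose at the moment of the call.
- workorder.close_job(): hands the job in; it is judged then, once.
The state is a dict: "clock": time; "joint_pos": joint angles; "qvel": joint speeds; "joint_torque": joint torques, N m; "tool_pos": TCP position; "tool_rot": TCP orientation; "contact_force": force on the tool from outside, world axes, zero at the start; "wrist_torque": the same for the moment, N m; "width": opening from 0.0 (shut) to 1.0 (fully open); "grasp_force": force on a finger pad.
Only numpy, scipy, OpenCV 4.12 (cv2) and the standard library are available. Lean on these libraries where they do the work, as an engineer would, in place of code of your own. Each camera call takes 0.05 s, during which the arm holds its last target. There are 200 camera calls.

## Working session

There is one attempt and no reset: what is moved stays moved. The work goes in short steps, Python scripts to look and compute and a tool call to move; the robot and the scene stay as the last step left them, time stands still between calls to the robot, and variables do not carry over. Pictures are saved under pics/ and viewed, at most 14 in all, crops included, and the job is handed in when it is done.

Besides the shell and the picture viewer there is one more tool, called after "Request:" as name(argument=value, ...), one argument or row to a line, values as JSON. play_rows: Moves the arm, as the interface text tells. Its arguments: {"type":"object","properties":{"plan":{"type":"array","items":{"type":"object","properties":{"x":{"type":"number"},"y":{"type":"number"},"z":{"type":"number"},"wx":{"type":"number"},"wy":{"type":"number"},"wz":{"type":"number"}}}},"gripper":{"type":"number"},"grip_force":{"type":"number"}},"required":["plan"]}

```bash
mkdir -p pics
cat > h.py <<'E'
import numpy as np, cv2
from rig import ctrl, get_image, camera_info
def cam(n):
    c=camera_info(n); R=cv2.Rodrigues(np.array(c["rvec"],float))[0]; return np.array(c["K"]),R,np.array(c["tvec"],float).ravel()
def cloud(n):
    K,R,t=cam(n); im,d=get_image(n)
    v,u=np.mgrid[:480,:640]
    P=np.stack([(u-K[0,2])/K[0,0]*d,(v-K[1,2])/K[1,1]*d,d],-1)
    W=(P-t)@R; W[d==0]=np.nan
    return im,W
def proj(n,p):
    K,R,t=cam(n); q=K@(R@np.array(p)+t); return q[:2]/q[2]
E
python3 - <<'E'
from h import *
np.set_printoptions(precision=4,suppress=True)
o=ctrl.get_obs(); print({k:o[k] for k in("clock","tool_pos","tool_rot","width","contact_force")},ctrl.tip_reach)
for n in("top","side","wrist"):
    im,W=cloud(n); cv2.imwrite(f"pics/{n}0.png",im); np.save(f"{n}0.npy",W)
    K,R,t=cam(n); print(n,-R.T@t,R[2])
E
```

```text
{'clock': 0.0, 'tool_pos': array([0.2284, 0.5809, 0.2266]), 'tool_rot': array([[-0.9306,  0.366 , -0.001 ],
       [ 0.366 ,  0.9306, -0.0021],
       [ 0.0002, -0.0023, -1.    ]]), 'width': 0.9987298285718917, 'contact_force': array([-0.435 , -0.5573,  0.191 ])} 0.022
top [0.3841 0.2019 1.0311] [ 0.1087 -0.0142 -0.994 ]
side [ 0.2355 -0.7773  0.5502] [ 0.2297  0.8757 -0.4247]
wrist [0.1607 0.6082 0.3728] [ 0.2658 -0.1056 -0.9582]
```

View pics/top0.png

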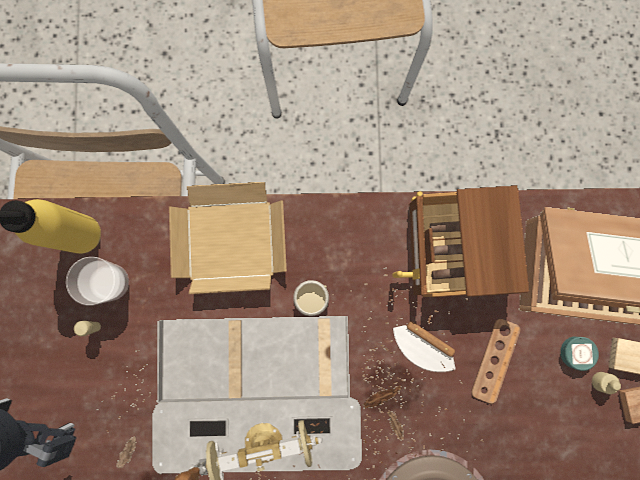

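View pics/side0.png

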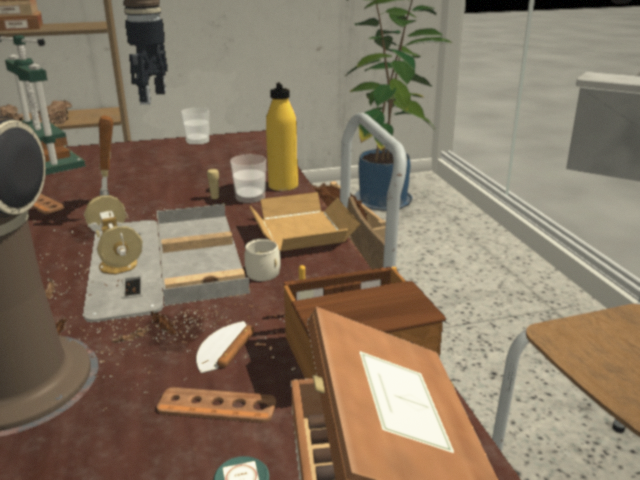

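The top view shows the cabinet front at u≈415 facing left with the handle at (403,275). There are three cigars at u≈445, v≈230/250/272. The carton base is around (230,240) and the pot is at (311,297). Next I'll measure poses.

Run:
```python
from h import *
np.set_printoptions(precision=4,suppress=True)
W=np.load("top0.npy"); im=cv2.imread("pics/top0.png")
Z=W[...,2]
print("table z",np.nanmedian(Z[300:390,365:390]))
def rect(mask,name,roi):
    m=np.zeros(mask.shape,np.uint8); u0,u1,v0,v1=roi; m[v0:v1,u0:u1]=mask[v0:v1,u0:u1]
    n,l,s,c=cv2.connectedComponentsWithStats(m); k=1+np.argmax(s[1:,4]); m=l==k
    P=W[m]; P=P[np.isfinite(P[:,0])]
    r=cv2.minAreaRect((P[:,:2]*1000).astype(np.float32)); print(name,len(P),"z",np.median(P[:,2]),r); print(cv2.boxPoints(r)); return P
rect((Z>.088)&(Z<.108),"roof",(450,535,175,310))
rect((Z>.002)&(Z<.014),"base",(180,280,195,285))
rect((Z>.04)&(Z<.07),"pot",(285,335,275,325))
hsv=cv2.cvtColor(im,cv2.COLOR_BGR2HSV)
P=rect((Z>.076)&(Z<.095)&(hsv[...,1]>120),"handle",(385,412,262,290))
# sample rows for door
for v in (200,220,240,260,285): print(v,[(u,*(W[v,u]*1000).round(0)) for u in range(404,432,3)])
crop=cv2.resize(im[180:310,380:540],None,fx=4,fy=4,interpolation=cv2.INTER_CUBIC); cv2.imwrite("pics/c1.png",crop)
```

```text
table z 0.0010044713040086996
roof 6807 z 0.09874984310916043 ((475.1040344238281, -90.51485443115234), (186.19960021972656, 131.46713256835938), 1.089625358581543)
[[ 380.7711  -26.5636]
 [ 383.2711 -158.007 ]
 [ 569.437  -154.4661]
 [ 566.937   -23.0228]]
base 6464 z 0.009247963348067378 ((493.769775390625, 358.270263671875), (146.58656311035156, 173.45851135253906), 1.9419550895690918)
[[417.5796 442.466 ]
 [423.4576 269.1071]
 [569.96   274.0745]
 [564.082  447.4334]]
pot 287 z 0.05266366925797307 ((384.60357666015625, 207.88682556152344), (60.11531448364258, 61.48779296875), 88.66059112548828)
[[353.1655 178.556 ]
 [414.6365 177.1187]
 [416.0417 237.2176]
 [354.5707 238.6549]]
handle 32 z 0.0883075913983524 ((421.97186279296875, 56.92438888549805), (8.614058494567871, 8.646655082702637), 82.23119354248047)
[[417.106   53.2413]
 [425.6733  52.0725]
 [426.8377  60.6075]
 [418.2704  61.7763]]
200 [(404, np.float64(563.0), np.float64(30.0), np.float64(-2.0)), (407, np.float64(563.0), np.float64(25.0), np.float64(2.0)), (410, np.float64(563.0), np.float64(19.0), np.float64(2.0)), (41
[... 2222 characters left out ...]
oat64(53.0)), (431, np.float64(444.0), np.float64(-0.0), np.float64(75.0))]
285 [(404, np.float64(404.0), np.float64(35.0), np.float64(-3.0)), (407, np.float64(404.0), np.float64(30.0), np.float64(-4.0)), (410, np.float64(404.0), np.float64(25.0), np.float64(2.0)), (413, np.float64(403.0), np.float64(21.0), np.float64(10.0)), (416, np.float64(403.0), np.float64(20.0), np.float64(38.0)), (419, np.float64(402.0), np.float64(21.0), np.float64(69.0)), (422, np.float64(402.0), np.float64(19.0), np.float64(85.0)), (425, np.float64(402.0), np.float64(14.0), np.float64(86.0)), (428, np.float64(403.0), np.float64(-5.0), np.float64(19.0)), (431, np.float64(403.0), np.float64(-12.0), np.float64(11.0))]
```

View pics/c1.png

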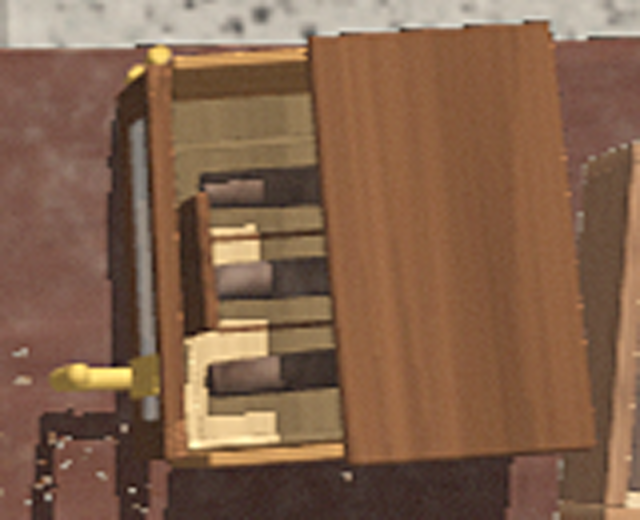

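The crop shows the roof corners at px (458,189), (467,295.5), (517.5,185.5) and (528.5,291.5). The hinge pin is at (419.5,194), the pull board runs from (431,229) to (433,262), and the door looks nearly shut.

```bash
cat >> h.py <<'E'
def ray(n,uv,z):
    K,R,t=cam(n); c=-R.T@t; d=R.T@np.linalg.solve(K,[uv[0],uv[1],1.]); return c+d*(z-c[2])/d[2]
E
python3 - <<'E'
from h import *
np.set_printoptions(precision=4,suppress=True)
for nm,z,pts in [("roof",.098,[(458,189),(467,295.5),(517.5,185.5),(528.5,291.5)]),("hinge",.088,[(419.5,194)]),("pull",.08,[(431,229),(433,262)]),("handle",.084,[(399,274.5)]),("door ends",.086,[(418,196),(423,295)]),("wall front",.098,[])]:
    for p in pts: print(nm,ray("top",p,z))
im=cv2.imread("pics/top0.png")
cv2.imwrite("pics/c2.png",cv2.resize(im[175:325,160:340],None,fx=4,fy=4,interpolation=cv2.INTER_CUBIC))
E
```

```text
roof [ 0.5634 -0.0468  0.098 ]
roof [ 0.3825 -0.0533  0.098 ]
roof [ 0.5677 -0.1492  0.098 ]
roof [ 0.387 -0.157  0.098]
hinge [0.5578 0.0175 0.088 ]
pull [ 0.4977 -0.0016  0.08  ]
pull [ 0.4407 -0.0026  0.08  ]
handle [0.4203 0.0572 0.084 ]
door ends [0.5548 0.0198 0.086 ]
door ends [0.3848 0.018  0.086 ]
```

View pics/c2.png

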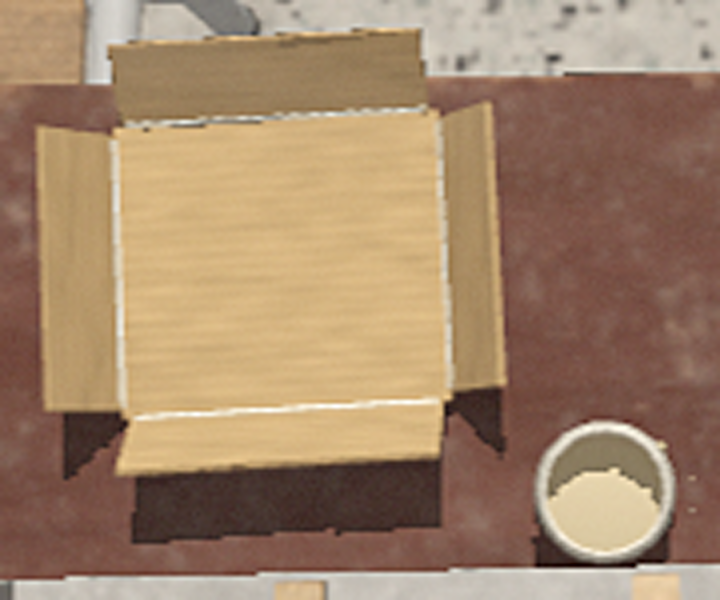

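The carton crop shows all four sides half raised, with fold lines visible. The pot rim is at crop (606,490), clear of the front and right sides.

Run:
```python
from h import *
np.set_printoptions(precision=4,suppress=True)
f=lambda p:(p[0]/4+160-.4,p[1]/4+175-.4)
for nm,z,pts in [("L",.0075,[(113,140),(125,410)]),("R",.0075,[(438,115),(450,390)]),("B",.0075,[(125,127),(425,107)]),("F",.0075,[(130,417),(440,400)])]:
    a,b=[ray("top",f(p),z)[:2] for p in pts]; d=b-a; print(nm,a,b,(a+b)/2,d/np.linalg.norm(d))
W=np.load("top0.npy")
for nm,pts in [("back",[(180,45),(265,40),(350,36)]),("left",[(44,180),(44,270),(47,350)]),("right",[(490,180),(493,250),(497,330)]),("front",[(180,462),(270,460),(370,455)])]:
    for p in pts:
        u,v=[int(round(q)) for q in f(p)]; print(nm,W[v,u])
print("board",np.nanmax(W[320:395,165:345,2]),np.nanmax(W[400:470,155:200,2]),np.nanmean(W[320:395,165:345,2]))
```

```text
L [0.5512 0.4333] [0.4261 0.4272] [0.4887 0.4302] [-0.9988 -0.0492]
R [0.5602 0.2827] [0.4323 0.2785] [0.4962 0.2806] [-0.9995 -0.0326]
B [0.5572 0.4278] [0.564  0.2887] [0.5606 0.3583] [ 0.0491 -0.9988]
F [0.4229 0.4249] [0.4278 0.2832] [0.4254 0.354 ] [ 0.0347 -0.9994]
back [0.5889 0.3958 0.0376]
back [0.5903 0.3581 0.0363]
back [0.5915 0.3201 0.0364]
left [0.5272 0.4552 0.0428]
left [0.4875 0.4545 0.0445]
left [0.452  0.4542 0.0441]
right [0.5232 0.2571 0.0448]
right [0.4928 0.2558 0.0427]
right [0.4568 0.2543 0.0466]
front [0.4015 0.3946 0.0418]
front [0.4006 0.3552 0.0462]
front [0.4033 0.3118 0.0415]
board 0.029278992078862705 0.19021208113944282 0.005809426615723436
```

Request:
play_rows(
  plan=[
    {"wz": 0.149},
    {"wz": 0.149},
    {"wz": 0.149},
    {"wz": 0.149},
    {"wz": 0.149},
    {"wz": 0.149},
    {"wz": 0.149},
    {"wz": 0.149},
  ],
  gripper=0.6,
)

```text
schema error: expected keys x, y, z, wx, wy, wz
```

Request:
play_rows(
  plan=[
    {"x": 0,"y": 0,"z": 0,"wx": 0,"wy": 0,"wz": 0.149},
    {"x": 0,"y": 0,"z": 0,"wx": 0,"wy": 0,"wz": 0.149},
    {"x": 0,"y": 0,"z": 0,"wx": 0,"wy": 0,"wz": 0.149},
    {"x": 0,"y": 0,"z": 0,"wx": 0,"wy": 0,"wz": 0.149},
    {"x": 0,"y": 0,"z": 0,"wx": 0,"wy": 0,"wz": 0.149},
    {"x": 0,"y": 0,"z": 0,"wx": 0,"wy": 0,"wz": 0.149},
    {"x": 0,"y": 0,"z": 0,"wx": 0,"wy": 0,"wz": 0.149},
    {"x": 0,"y": 0,"z": 0,"wx": 0,"wy": 0,"wz": 0.149},
    {"x": -0.0437,"y": 0.0161,"z": 0,"wx": 0,"wy": 0,"wz": 0},
    {"x": -0.0437,"y": 0.0161,"z": 0,"wx": 0,"wy": 0,"wz": 0},
    {"x": -0.0437,"y": 0.0161,"z": 0,"wx": 0,"wy": 0,"wz": 0},
    {"x": -0.0437,"y": 0.0161,"z": 0,"wx": 0,"wy": 0,"wz": 0},
    {"x": -0.0437,"y": 0.0161,"z": 0,"wx": 0,"wy": 0,"wz": 0},
    {"x": -0.0437,"y": 0.0161,"z": 0,"wx": 0,"wy": 0,"wz": 0},
    {"x": -0.0437,"y": 0.0161,"z": 0,"wx": 0,"wy": 0,"wz": 0},
    {"x": -0.0437,"y": 0.0161,"z": 0,"wx": 0,"wy": 0,"wz": 0},
    {"x": -0.0437,"y": 0.0161,"z": 0,"wx": 0,"wy": 0,"wz": 0},
    {"x": -0.0437,"y": 0.0161,"z": 0,"wx": 0,"wy": 0,"wz": 0},
  ],
  gripper=0.6,
)

```text
clock: 1.95
tool_pos: [0.3917, 0.1435, 0.2279]
tool_rot: [[-0.004, 1.0, 0.0], [1.0, 0.004, 0.0], [0.0, 0.0, -1.0]]
contact_force: [0.8, 1.2, -0.7]
width: 0.601
grasp_force: 0.0
```

Request:
play_rows(
  plan=[
    {"x": -0.043,"y": 0.015,"z": 0,"wx": 0,"wy": 0,"wz": 0},
    {"x": -0.043,"y": 0.015,"z": 0,"wx": 0,"wy": 0,"wz": 0},
    {"x": 0,"y": 0,"z": 0,"wx": 0,"wy": 0,"wz": 0},
  ],
)

```text
clock: 2.25
tool_pos: [0.4235, 0.0547, 0.2281]
tool_rot: [[0.003, 1.0, 0.002], [1.0, -0.003, -0.002], [-0.002, 0.002, -1.0]]
contact_force: [0.6, 0.6, 0.4]
width: 0.599
grasp_force: 0.0
```

Run:
```python
from h import *
np.set_printoptions(precision=4,suppress=True)
print(ctrl.get_obs()["tool_pos"])
im,W=cloud("wrist"); cv2.imwrite("pics/w1.png",im); np.save("w1.npy",W)
print(proj("wrist",(.421,.057,.084)),proj("wrist",(.5585,.0165,.086)))
```

```text
[0.4235 0.0547 0.2281]
[320.0353 223.0466] [470.761  266.2982]
```

View pics/w1.png

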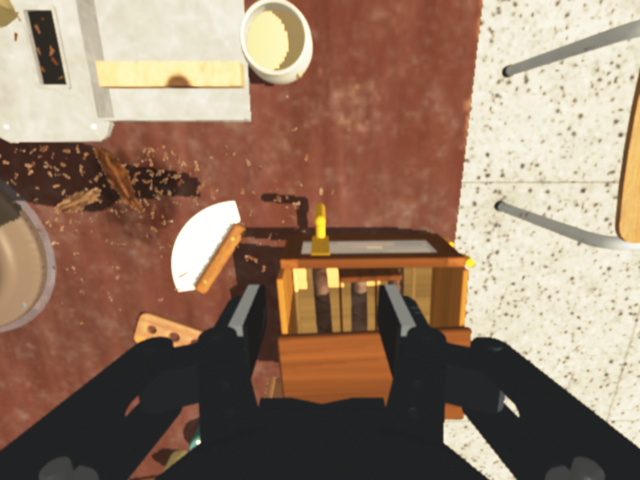

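In the wrist view the handle's top tip is at about (320,207) and its foot joint at (320,245). The hinge pin is at (468,263).

Run:
```python
from h import *
np.set_printoptions(precision=4,suppress=True)
for p in [(320,205),(320,209),(320,213)]: print(ray("wrist",p,.084))
print(ray("wrist",(468,263),.088)); 
W=np.load("w1.npy")
for v in range(202,250,4): print(v,W[v,320])
K,R,t=cam("wrist");print(-R.T@t)
```

```text
[0.421  0.0732 0.084 ]
[0.421  0.0697 0.084 ]
[0.421  0.0661 0.084 ]
[0.5547 0.0205 0.088 ]
202 [ 0.422   0.0572 -0.0006]
206 [0.4221 0.0609 0.0406]
210 [0.4222 0.0607 0.0586]
214 [0.4222 0.0607 0.0757]
218 [0.4222 0.0595 0.0862]
222 [0.4222 0.0566 0.0889]
226 [0.4222 0.0531 0.0894]
230 [0.422  0.0343 0.0346]
234 [0.4219 0.0296 0.0335]
238 [0.4219 0.0252 0.0335]
242 [0.4219 0.0227 0.0394]
246 [0.422  0.0223 0.0515]
[0.4225 0.1303 0.3738]
```

Request:
play_rows(
  plan=[
    {"x": 0.001,"y": -0.0015,"z": 0.04,"wx": 0,"wy": 0,"wz": 0},
    {"x": 0,"y": 0,"z": 0.04,"wx": 0,"wy": 0,"wz": 0},
    {"x": 0,"y": 0,"z": 0.04,"wx": 0,"wy": 0,"wz": 0},
    {"x": 0,"y": 0,"z": 0.036,"wx": 0,"wy": 0,"wz": 0},
    {"x": 0,"y": 0,"z": 0,"wx": 0,"wy": 0,"wz": 0},
  ],
)

```text
clock: 2.8
tool_pos: [0.4143, 0.0614, 0.0673]
tool_rot: [[-0.006, 1.0, -0.013], [1.0, 0.006, -0.0], [-0.0, -0.013, -1.0]]
contact_force: [-0.9, -0.4, -0.4]
width: 0.601
grasp_force: 0.0
```

Request:
play_rows(
  plan=[
    {"x": 0,"y": 0,"z": 0,"wx": 0,"wy": 0,"wz": 0},
    {"x": 0,"y": 0,"z": 0,"wx": 0,"wy": 0,"wz": 0},
    {"x": 0,"y": 0,"z": 0,"wx": 0,"wy": 0,"wz": 0},
    {"x": 0,"y": 0,"z": 0,"wx": 0,"wy": 0,"wz": 0},
    {"x": 0,"y": 0,"z": 0,"wx": 0,"wy": 0,"wz": 0},
  ],
  gripper=0,
  grip_force=30,
)

```text
clock: 3.3
tool_pos: [0.422, 0.0608, 0.0741]
tool_rot: [[-0.004, 1.0, 0.003], [1.0, 0.004, 0.001], [0.001, 0.003, -1.0]]
contact_force: [-1.9, 1.7, 6.7]
width: 0.092
grasp_force: 29.4
```

Request:
play_rows(
  plan=[
    {"x": 0.0133,"y": 0.005,"z": 0,"wx": 0,"wy": 0,"wz": 0.1},
    {"x": 0.0133,"y": 0.005,"z": 0,"wx": 0,"wy": 0,"wz": 0.1},
    {"x": 0.0133,"y": 0.005,"z": 0,"wx": 0,"wy": 0,"wz": 0.1},
    {"x": 0.0133,"y": 0.005,"z": 0,"wx": 0,"wy": 0,"wz": 0.1},
    {"x": 0.0133,"y": 0.005,"z": 0,"wx": 0,"wy": 0,"wz": 0.1},
    {"x": 0.0133,"y": 0.005,"z": 0,"wx": 0,"wy": 0,"wz": 0.1},
    {"x": 0.0133,"y": 0.005,"z": 0,"wx": 0,"wy": 0,"wz": 0.1},
    {"x": 0.0133,"y": 0.005,"z": 0,"wx": 0,"wy": 0,"wz": 0.1},
  ],
)

```text
clock: 4.1
tool_pos: [0.4948, 0.1447, 0.0742]
tool_rot: [[0.717, 0.697, 0.005], [0.697, -0.717, -0.001], [0.003, 0.004, -1.0]]
contact_force: [0.6, -3.8, 3.3]
width: 0.092
grasp_force: 29.5
```

Request:
play_rows(
  plan=[
    {"x": 0.0133,"y": 0.005,"z": 0,"wx": 0,"wy": 0,"wz": 0.1},
    {"x": 0.0133,"y": 0.005,"z": 0,"wx": 0,"wy": 0,"wz": 0.1},
    {"x": 0.0133,"y": 0.005,"z": 0,"wx": 0,"wy": 0,"wz": 0.1},
    {"x": 0.0133,"y": 0.005,"z": 0,"wx": 0,"wy": 0,"wz": 0.1},
    {"x": 0.0133,"y": 0.005,"z": 0,"wx": 0,"wy": 0,"wz": 0.1},
    {"x": 0.0133,"y": 0.005,"z": 0,"wx": 0,"wy": 0,"wz": 0.1},
    {"x": 0.0133,"y": 0.005,"z": 0,"wx": 0,"wy": 0,"wz": 0.1},
    {"x": 0.0133,"y": 0.005,"z": 0,"wx": 0,"wy": 0,"wz": 0.1},
    {"x": 0.0133,"y": 0.005,"z": 0,"wx": 0,"wy": 0,"wz": 0.1},
    {"x": 0,"y": 0,"z": 0,"wx": 0,"wy": 0,"wz": 0},
    {"x": 0,"y": 0,"z": 0,"wx": 0,"wy": 0,"wz": 0},
    {"x": 0,"y": 0,"z": 0,"wx": 0,"wy": 0,"wz": 0},
  ],
)

```text
clock: 5.3
tool_pos: [0.6171, 0.146, 0.0742]
tool_rot: [[0.993, -0.122, 0.004], [-0.122, -0.993, -0.001], [0.004, 0.0, -1.0]]
contact_force: [0.0, -3.2, 6.1]
width: 0.086
grasp_force: 30.3
```

Request:
play_rows(
  plan=[
    {"x": 0,"y": 0,"z": 0,"wx": 0,"wy": 0,"wz": 0},
    {"x": 0,"y": 0,"z": 0,"wx": 0,"wy": 0,"wz": 0},
    {"x": 0,"y": 0,"z": 0,"wx": 0,"wy": 0,"wz": 0},
    {"x": 0,"y": 0,"z": -0.045,"wx": 0,"wy": 0,"wz": 0},
    {"x": 0,"y": 0,"z": -0.045,"wx": 0,"wy": 0,"wz": 0},
  ],
  gripper=0.5,
)

```text
clock: 5.8
tool_pos: [0.6134, 0.1466, 0.1599]
tool_rot: [[0.992, -0.124, -0.006], [-0.124, -0.992, -0.001], [-0.006, 0.001, -1.0]]
contact_force: [-0.0, 1.1, 0.1]
width: 0.495
grasp_force: 0.0
```

Request:
play_rows(
  plan=[
    {"x": 0,"y": 0,"z": -0.02,"wx": 0,"wy": 0,"wz": -0.08},
    {"x": 0,"y": 0,"z": -0.02,"wx": 0,"wy": 0,"wz": -0.08},
    {"x": -0.03,"y": 0.0286,"z": 0,"wx": 0,"wy": 0,"wz": 0},
    {"x": -0.03,"y": 0.0286,"z": 0,"wx": 0,"wy": 0,"wz": 0},
    {"x": -0.03,"y": 0.0286,"z": 0,"wx": 0,"wy": 0,"wz": 0},
    {"x": -0.03,"y": 0.0286,"z": 0,"wx": 0,"wy": 0,"wz": 0},
    {"x": -0.03,"y": 0.0286,"z": 0,"wx": 0,"wy": 0,"wz": 0},
    {"x": 0,"y": 0,"z": 0,"wx": 0,"wy": 0,"wz": 0},
    {"x": 0,"y": 0,"z": 0,"wx": 0,"wy": 0,"wz": 0},
  ],
)

```text
clock: 6.7
tool_pos: [0.4706, -0.0017, 0.2019]
tool_rot: [[0.999, 0.033, 0.001], [0.033, -0.999, 0.001], [0.001, -0.001, -1.0]]
contact_force: [-0.6, 0.5, 0.9]
width: 0.501
grasp_force: 0.0
```

Run:
```python
from h import *
np.set_printoptions(precision=4,suppress=True)
o=ctrl.get_obs();print(o["tool_pos"],o["joint_pos"])
for n in("top","wrist"):
    im,W=cloud(n); 
    cv2.imwrite(f"pics/{n}2.png",im)
    m=(W[...,2]>.068)&(W[...,2]<.092)&(W[...,1]<.006)&(W[...,1]>-.03)&(W[...,0]>.42)&(W[...,0]<.515)
    P=W[m]; print(n,len(P)); 
    if len(P): print(np.median(P,0),P.min(0),P.max(0))
```

```text
[ 0.4706 -0.0017  0.2019] [-0.0966  0.0351  2.0108  0.0008  1.0949  1.4403]
top 91
[ 0.4568 -0.0008  0.0803] [ 0.4407 -0.0056  0.0682] [0.4757 0.0015 0.0861]
wrist 510
[ 0.4729 -0.0018  0.0797] [ 0.44   -0.0055  0.0681] [0.4998 0.0023 0.082 ]
```

View pics/wrist2.png

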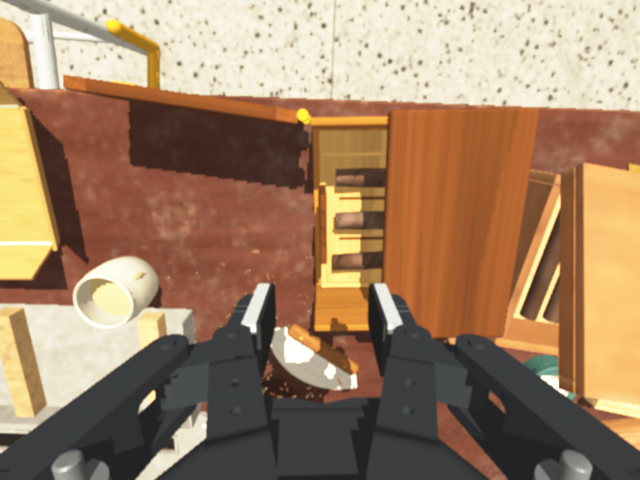

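The board is at (0.470, -0.002) in the wrist view, midway between the fingers. The door is open past square.

Request:
play_rows(
  plan=[
    {"x": 0,"y": 0,"z": 0.042,"wx": 0,"wy": 0,"wz": 0},
    {"x": 0,"y": 0,"z": 0.042,"wx": 0,"wy": 0,"wz": 0},
    {"x": 0,"y": 0,"z": 0.041,"wx": 0,"wy": 0,"wz": 0},
    {"x": 0,"y": 0,"z": 0,"wx": 0,"wy": 0,"wz": 0},
    {"x": 0,"y": 0,"z": 0,"wx": 0,"wy": 0,"wz": 0},
  ],
)

```text
clock: 7.3
tool_pos: [0.4712, -0.0009, 0.0766]
tool_rot: [[0.999, 0.036, -0.002], [0.036, -0.999, 0.0], [-0.002, -0.0, -1.0]]
contact_force: [0.1, 0.5, 0.8]
width: 0.497
grasp_force: 0.0
```

Request:
play_rows(
  plan=[
    {"x": 0,"y": 0,"z": 0,"wx": 0,"wy": 0,"wz": 0},
    {"x": 0,"y": 0,"z": 0,"wx": 0,"wy": 0,"wz": 0},
    {"x": 0,"y": 0,"z": 0,"wx": 0,"wy": 0,"wz": 0},
    {"x": 0,"y": 0,"z": 0,"wx": 0,"wy": 0,"wz": 0},
    {"x": 0,"y": 0,"z": 0,"wx": 0,"wy": 0,"wz": 0},
    {"x": 0,"y": -0.012,"z": 0,"wx": 0,"wy": 0,"wz": 0},
    {"x": 0,"y": -0.012,"z": 0,"wx": 0,"wy": 0,"wz": 0},
    {"x": 0,"y": -0.012,"z": 0,"wx": 0,"wy": 0,"wz": 0},
    {"x": 0,"y": -0.012,"z": 0,"wx": 0,"wy": 0,"wz": 0},
    {"x": 0,"y": -0.012,"z": 0,"wx": 0,"wy": 0,"wz": 0},
    {"x": 0,"y": -0.012,"z": 0,"wx": 0,"wy": 0,"wz": 0},
    {"x": 0,"y": -0.012,"z": 0,"wx": 0,"wy": 0,"wz": 0},
    {"x": 0,"y": -0.012,"z": 0,"wx": 0,"wy": 0,"wz": 0},
    {"x": 0,"y": -0.012,"z": 0,"wx": 0,"wy": 0,"wz": 0},
    {"x": 0,"y": -0.008,"z": 0,"wx": 0,"wy": 0,"wz": 0},
    {"x": 0,"y": -0.006,"z": 0,"wx": 0,"wy": 0,"wz": 0},
    {"x": 0,"y": -0.004,"z": 0,"wx": 0,"wy": 0,"wz": 0},
    {"x": 0,"y": 0,"z": 0,"wx": 0,"wy": 0,"wz": 0},
    {"x": 0,"y": 0,"z": 0,"wx": 0,"wy": 0,"wz": 0},
    {"x": 0,"y": 0,"z": 0,"wx": 0,"wy": 0,"wz": 0},
  ],
  gripper=0,
  grip_force=30,
)

```text
clock: 9.3
tool_pos: [0.4666, 0.124, 0.0769]
tool_rot: [[0.999, 0.034, -0.0], [0.034, -0.999, -0.0], [-0.0, 0.0, -1.0]]
contact_force: [-0.8, 0.1, -0.4]
width: -0.002
grasp_force: 0.0
```

Request:
play_rows(
  plan=[
    {"x": 0,"y": 0,"z": -0.045,"wx": 0,"wy": 0,"wz": 0},
    {"x": 0,"y": 0,"z": -0.045,"wx": 0,"wy": 0,"wz": 0},
    {"x": 0,"y": 0,"z": -0.045,"wx": 0,"wy": 0,"wz": 0},
    {"x": 0,"y": 0,"z": 0,"wx": 0,"wy": 0,"wz": 0},
    {"x": 0,"y": 0,"z": 0,"wx": 0,"wy": 0,"wz": 0},
  ],
  gripper=0.5,
)

```text
clock: 9.8
tool_pos: [0.4676, 0.1242, 0.2134]
tool_rot: [[0.999, 0.034, 0.004], [0.034, -0.999, 0.001], [0.004, -0.0, -1.0]]
contact_force: [0.2, 0.1, -0.9]
width: 0.5
grasp_force: 0.0
```

Run:
```python
from h import *
np.set_printoptions(precision=4,suppress=True)
im,W=cloud("wrist"); cv2.imwrite("pics/wrist3.png",im)
m=(W[...,2]>.07)&(W[...,2]<.09)&(W[...,1]<.2)&(W[...,1]>-.03)&(W[...,0]>.43)&(W[...,0]<.51)
print(ctrl.get_obs()["tool_pos"],np.median(W[m],0),np.percentile(W[m],[2,98],axis=0),m.sum())
```

```text
[0.4662 0.124  0.2117] [0.4716 0.     0.0789] [[ 0.4418 -0.0045  0.0705]
 [ 0.499   0.0026  0.0809]] 726
```

View pics/wrist3.png

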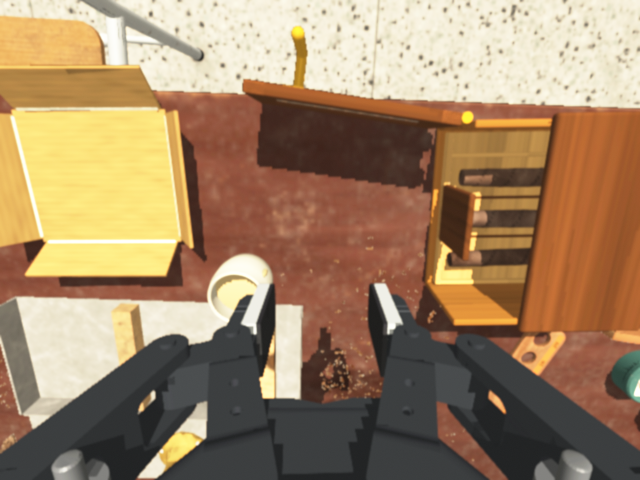

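The tray is still home and the board is unmoved at y≈0, so the grip slipped. I'll retry with a deeper, firmer grip and check it before pulling.

Request:
play_rows(
  plan=[
    {"x": 0,"y": 0.0415,"z": 0,"wx": 0,"wy": 0,"wz": 0},
    {"x": 0,"y": 0.0415,"z": 0,"wx": 0,"wy": 0,"wz": 0},
    {"x": 0,"y": 0.0415,"z": 0,"wx": 0,"wy": 0,"wz": 0},
    {"x": 0,"y": 0,"z": 0,"wx": 0,"wy": 0,"wz": 0},
    {"x": 0,"y": 0,"z": 0.048,"wx": 0,"wy": 0,"wz": 0},
    {"x": 0,"y": 0,"z": 0.048,"wx": 0,"wy": 0,"wz": 0},
    {"x": 0,"y": 0,"z": 0.048,"wx": 0,"wy": 0,"wz": 0},
    {"x": 0,"y": 0,"z": 0,"wx": 0,"wy": 0,"wz": 0},
    {"x": 0,"y": 0,"z": 0,"wx": 0,"wy": 0,"wz": 0},
  ],
)

```text
clock: 10.75
tool_pos: [0.4687, 0.0006, 0.0663]
tool_rot: [[0.999, 0.035, -0.006], [0.035, -0.999, 0.001], [-0.006, -0.001, -1.0]]
contact_force: [0.4, 0.2, 1.0]
width: 0.498
grasp_force: 0.0
```

Request:
play_rows(
  plan=[
    {"x": 0,"y": 0,"z": 0,"wx": 0,"wy": 0,"wz": 0},
    {"x": 0,"y": 0,"z": 0,"wx": 0,"wy": 0,"wz": 0},
    {"x": 0,"y": 0,"z": 0,"wx": 0,"wy": 0,"wz": 0},
    {"x": 0,"y": 0,"z": 0,"wx": 0,"wy": 0,"wz": 0},
    {"x": 0,"y": 0,"z": 0,"wx": 0,"wy": 0,"wz": 0},
  ],
  gripper=0,
  grip_force=45,
)

```text
clock: 11.25
tool_pos: [0.4736, -0.0003, 0.0708]
tool_rot: [[0.999, 0.035, 0.006], [0.035, -0.999, -0.001], [0.006, 0.001, -1.0]]
contact_force: [-0.5, -0.4, 7.1]
width: 0.046
grasp_force: 45.7
```

Request:
play_rows(
  plan=[
    {"x": 0,"y": -0.008,"z": 0,"wx": 0,"wy": 0,"wz": 0},
    {"x": 0,"y": -0.011,"z": 0,"wx": 0,"wy": 0,"wz": 0},
    {"x": 0,"y": -0.011,"z": 0,"wx": 0,"wy": 0,"wz": 0},
    {"x": 0,"y": -0.011,"z": 0,"wx": 0,"wy": 0,"wz": 0},
    {"x": 0,"y": -0.011,"z": 0,"wx": 0,"wy": 0,"wz": 0},
    {"x": 0,"y": -0.011,"z": 0,"wx": 0,"wy": 0,"wz": 0},
    {"x": 0,"y": -0.011,"z": 0,"wx": 0,"wy": 0,"wz": 0},
    {"x": 0,"y": -0.011,"z": 0,"wx": 0,"wy": 0,"wz": 0},
    {"x": 0,"y": -0.011,"z": 0,"wx": 0,"wy": 0,"wz": 0},
    {"x": 0,"y": -0.011,"z": 0,"wx": 0,"wy": 0,"wz": 0},
    {"x": 0,"y": -0.008,"z": 0,"wx": 0,"wy": 0,"wz": 0},
    {"x": 0,"y": -0.006,"z": 0,"wx": 0,"wy": 0,"wz": 0},
    {"x": 0,"y": -0.005,"z": 0,"wx": 0,"wy": 0,"wz": 0},
    {"x": 0,"y": 0,"z": 0,"wx": 0,"wy": 0,"wz": 0},
    {"x": 0,"y": 0,"z": 0,"wx": 0,"wy": 0,"wz": 0},
    {"x": 0,"y": 0,"z": 0,"wx": 0,"wy": 0,"wz": 0},
  ],
)

```text
clock: 12.85
tool_pos: [0.4676, 0.1228, 0.0708]
tool_rot: [[0.999, 0.038, 0.002], [0.038, -0.999, -0.006], [0.002, 0.006, -1.0]]
contact_force: [-3.0, -11.1, 12.3]
width: 0.047
grasp_force: 46.4
```

Request:
play_rows(
  plan=[
    {"x": 0,"y": 0,"z": 0,"wx": 0,"wy": 0,"wz": 0},
    {"x": 0,"y": 0,"z": 0,"wx": 0,"wy": 0,"wz": 0},
    {"x": 0,"y": 0,"z": -0.045,"wx": 0,"wy": 0,"wz": 0},
    {"x": 0,"y": 0,"z": -0.045,"wx": 0,"wy": 0,"wz": 0},
  ],
  gripper=0.4,
)

```text
clock: 13.25
tool_pos: [0.4646, 0.1259, 0.1574]
tool_rot: [[0.999, 0.035, -0.005], [0.035, -0.999, -0.0], [-0.005, -0.0, -1.0]]
contact_force: [1.3, 0.6, 0.5]
width: 0.4
grasp_force: 0.0
```

Request:
play_rows(
  plan=[
    {"x": 0.014,"y": -0.035,"z": 0,"wx": 0,"wy": 0,"wz": 0},
    {"x": 0.014,"y": -0.035,"z": 0,"wx": 0,"wy": 0,"wz": 0},
    {"x": 0,"y": -0.032,"z": 0,"wx": 0,"wy": 0,"wz": 0},
    {"x": 0,"y": 0,"z": 0.037,"wx": 0,"wy": 0,"wz": 0},
    {"x": 0,"y": 0,"z": 0.037,"wx": 0,"wy": 0,"wz": 0},
    {"x": 0,"y": 0,"z": 0.036,"wx": 0,"wy": 0,"wz": 0},
    {"x": 0,"y": 0,"z": 0,"wx": 0,"wy": 0,"wz": 0},
    {"x": 0,"y": 0,"z": 0,"wx": 0,"wy": 0,"wz": 0},
  ],
  gripper=0,
)

```text
clock: 14.05
tool_pos: [0.4904, 0.2289, 0.0478]
tool_rot: [[0.999, 0.035, -0.001], [0.035, -0.999, -0.0], [-0.001, 0.0, -1.0]]
contact_force: [0.2, 0.4, -0.5]
width: -0.0
grasp_force: 0.0
```

Request:
play_rows(
  plan=[
    {"x": 0,"y": -0.008,"z": 0,"wx": 0,"wy": 0,"wz": 0},
    {"x": 0,"y": -0.006,"z": 0,"wx": 0,"wy": 0,"wz": 0},
    {"x": 0,"y": -0.005,"z": -0.002,"wx": 0,"wy": 0,"wz": 0},
    {"x": 0,"y": -0.005,"z": -0.002,"wx": 0,"wy": 0,"wz": 0},
    {"x": 0,"y": -0.005,"z": -0.002,"wx": 0,"wy": 0,"wz": 0},
    {"x": 0,"y": -0.005,"z": -0.001,"wx": 0,"wy": 0,"wz": 0},
    {"x": 0,"y": -0.004,"z": 0,"wx": 0,"wy": 0,"wz": 0},
    {"x": 0,"y": 0,"z": 0,"wx": 0,"wy": 0,"wz": 0},
    {"x": 0,"y": 0,"z": 0,"wx": 0,"wy": 0,"wz": 0},
  ],
)

```text
clock: 14.95
tool_pos: [0.4894, 0.2667, 0.0547]
tool_rot: [[0.999, 0.035, -0.0], [0.035, -0.999, -0.0], [-0.0, 0.0, -1.0]]
contact_force: [0.1, -0.1, -0.4]
width: -0.001
grasp_force: 0.0
```

Request:
play_rows(
  plan=[
    {"x": 0,"y": -0.003,"z": 0,"wx": 0,"wy": 0,"wz": 0},
    {"x": 0,"y": -0.003,"z": 0,"wx": 0,"wy": 0,"wz": 0},
    {"x": 0,"y": 0,"z": 0,"wx": 0,"wy": 0,"wz": 0},
  ],
)

```text
clock: 15.25
tool_pos: [0.4894, 0.273, 0.0548]
tool_rot: [[0.999, 0.035, 0.0], [0.035, -0.999, 0.0], [0.0, -0.0, -1.0]]
contact_force: [-0.3, 0.3, 0.1]
width: -0.0
grasp_force: 0.0
```

Run:
```python
from h import *
np.set_printoptions(precision=4,suppress=True)
im,W=cloud("top"); o=ctrl.get_obs(); print(o["tool_pos"],o["contact_force"])
cv2.imwrite("pics/t4.png",cv2.resize(im[170:330,140:480],None,fx=2.3,fy=2.3,interpolation=cv2.INTER_CUBIC))
```

```text
[0.4894 0.2728 0.0548] [ 0.2723 -0.4043 -0.0763]
```

View pics/t4.png

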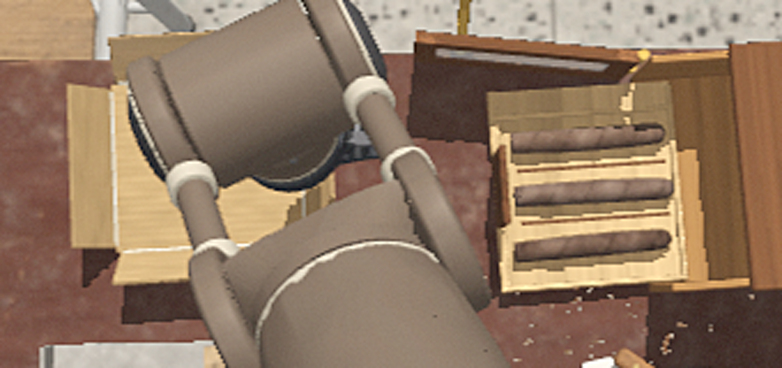

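The tray is fully out with three cigars lying in it. The arm hides the right side, so I'll keep pushing until it meets resistance.

Request:
play_rows(
  plan=[
    {"x": 0,"y": -0.002,"z": 0,"wx": 0,"wy": 0,"wz": 0},
    {"x": 0,"y": -0.002,"z": 0,"wx": 0,"wy": 0,"wz": 0},
    {"x": 0,"y": 0,"z": 0,"wx": 0,"wy": 0,"wz": 0},
  ],
)

```text
clock: 15.6
tool_pos: [0.4893, 0.277, 0.0549]
tool_rot: [[0.999, 0.035, 0.0], [0.035, -0.999, 0.0], [0.0, -0.0, -1.0]]
contact_force: [-0.3, 0.2, -0.2]
width: -0.003
grasp_force: 0.0
```

Run:
```python
from h import *
np.set_printoptions(precision=4,suppress=True)
im,W=cloud("side"); o=ctrl.get_obs(); print(o["tool_pos"],o["contact_force"])
cv2.imwrite("pics/s4.png",cv2.resize(im[130:330,180:440],None,fx=3,fy=3,interpolation=cv2.INTER_CUBIC))
```

```text
[0.4893 0.2769 0.0549] [-0.5614  0.1107 -0.328 ]
```

View pics/s4.png

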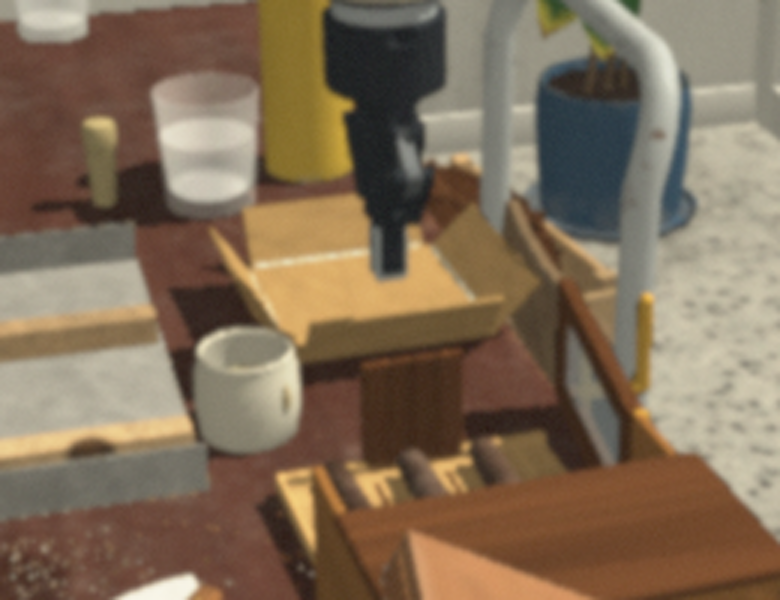

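```bash
cat >> h.py <<'E'
C0=np.array([.493,.356]); CX=np.array([.9992,.041]); CY=np.array([-.041,.9992])
def cw(x,y,z): p=C0+x*CX+y*CY; return np.array([p[0],p[1],z])
E
python3 - <<'E'
from h import *
np.set_printoptions(precision=1,suppress=True)
s=lambda p:(proj("side",p)-[180,130])*3
for th in(.99,1.57): print(th,[s(cw(x,-.075-.045*np.cos(th),.0065+.045*np.sin(th))) for x in(-.065,.065)])
print("fold",[s(cw(x,-.075,.0065)) for x in(-.065,.065)])
for z in(.055,.04,.033): print("tcp",s((.4893,.277,z)))
E
```

```text
0.99 [array([306.5, 323.7]), array([503.9, 295.6])]
1.57 [array([296.6, 297. ]), array([491.3, 270.1])]
fold [array([299.2, 360.6]), array([490.9, 332.3])]
tcp [386.5 282.1]
tcp [386.9 303.4]
tcp [387.1 313.3]
```

Run:
```python
from h import *
np.set_printoptions(precision=4,suppress=True)
print(ctrl.tip_reach, ctrl.get_obs()["width"])
im,W=cloud("side")
for v in range(205,226,1):
    print(v,W[v,310],im[v,310])
```

```text
0.022 -0.0015072241940897668
205 [0.4852 0.2477 0.1067] [38 36 34]
206 [0.4889 0.2633 0.098 ] [32 31 29]
207 [0.4888 0.263  0.0961] [33 33 29]
208 [0.489  0.264  0.0936] [37 35 34]
209 [0.4906 0.2705 0.0887] [36 36 35]
210 [0.489  0.2644 0.0894] [35 33 33]
211 [0.4895 0.2665 0.0864] [39 36 36]
212 [0.4883 0.2615 0.0866] [37 36 34]
213 [0.4883 0.2619 0.0844] [43 36 37]
214 [0.489  0.2646 0.0812] [40 38 38]
215 [0.4879 0.2604 0.081 ] [39 37 37]
216 [0.4885 0.2628 0.0779] [40 38 37]
217 [0.4895 0.2675 0.0737] [43 43 42]
218 [0.4887 0.264  0.0733] [39 37 37]
219 [0.4883 0.2627 0.0718] [35 36 32]
220 [0.4889 0.2652 0.0686] [53 55 53]
221 [0.4892 0.2668 0.0658] [78 85 84]
222 [0.4893 0.2674 0.0635] [ 98 114 124]
223 [0.4906 0.2726 0.0589] [105 140 166]
224 [0.5151 0.3736 0.0094] [105 161 201]
225 [0.5129 0.3648 0.0112] [106 171 217]
```

The side depth puts the closed fingertips near z≈0.058, not 22 mm below the TCP, so they passed over the flap. I'll check this by touching the bare table gently.

Request:
play_rows(
  plan=[
    {"x": 0,"y": 0,"z": -0.03,"wx": 0,"wy": 0,"wz": 0},
    {"x": 0,"y": 0.035,"z": 0,"wx": 0,"wy": 0,"wz": 0},
    {"x": 0,"y": 0.032,"z": 0,"wx": 0,"wy": 0,"wz": 0},
    {"x": 0,"y": 0,"z": 0.03,"wx": 0,"wy": 0,"wz": 0},
    {"x": 0,"y": 0,"z": 0.025,"wx": 0,"wy": 0,"wz": 0},
    {"x": 0,"y": 0,"z": 0,"wx": 0,"wy": 0,"wz": 0},
    {"x": 0,"y": 0,"z": 0,"wx": 0,"wy": 0,"wz": 0},
  ],
)

```text
clock: 16.4
tool_pos: [0.4912, 0.2096, 0.0297]
tool_rot: [[0.999, 0.035, -0.001], [0.035, -0.999, -0.0], [-0.001, 0.0, -1.0]]
contact_force: [-0.5, -0.3, -0.2]
width: -0.004
grasp_force: 0.0
```

Request:
play_rows(
  plan=[
    {"x": 0,"y": 0,"z": 0.004,"wx": 0,"wy": 0,"wz": 0},
    {"x": 0,"y": 0,"z": 0.003,"wx": 0,"wy": 0,"wz": 0},
    {"x": 0,"y": 0,"z": 0,"wx": 0,"wy": 0,"wz": 0},
  ],
)

```text
clock: 16.7
tool_pos: [0.4919, 0.21, 0.0233]
tool_rot: [[0.999, 0.035, 0.001], [0.035, -0.999, 0.0], [0.001, -0.0, -1.0]]
contact_force: [0.1, -0.9, -0.7]
width: 0.001
grasp_force: 0.0
```

Run:
```python
from h import *
np.set_printoptions(precision=4,suppress=True)
o=ctrl.get_obs(); p=o["tool_pos"]; print(p,o["contact_force"])
im,W=cloud("side"); u,v=proj("side",p).round().astype(int); print(u,v)
for k in range(v-12,v+22,2): print(k,W[k,u],im[k,u])
```

```text
[0.4919 0.21   0.0233] [ 0.1043 -0.9075 -0.6512]
319 254
242 [0.4876 0.1947 0.056 ] [39 35 36]
244 [0.488  0.1964 0.0511] [39 37 36]
246 [0.4873 0.194  0.0483] [42 43 44]
248 [0.4697 0.1262 0.0796] [45 61 88]
250 [0.4679 0.1195 0.0793] [35 53 81]
252 [0.4679 0.1195 0.0756] [28 42 67]
254 [0.4674 0.1177 0.0729] [29 44 66]
256 [0.4677 0.119  0.0684] [30 45 67]
258 [0.468  0.1203 0.0639] [32 46 69]
260 [0.4681 0.1211 0.0597] [28 46 68]
262 [0.4687 0.1234 0.0546] [30 47 67]
264 [0.4681 0.1212 0.052 ] [29 48 69]
266 [0.4673 0.1185 0.0497] [32 47 67]
268 [0.4673 0.1184 0.046 ] [26 45 65]
270 [0.4675 0.1196 0.0415] [30 46 68]
272 [0.4681 0.1222 0.0362] [29 44 67]
274 [0.4672 0.1187 0.0343] [28 44 68]
```

Request:
play_rows(
  plan=[
    {"x": 0,"y": 0,"z": 0.003,"wx": 0,"wy": 0,"wz": 0},
    {"x": 0,"y": 0,"z": 0.003,"wx": 0,"wy": 0,"wz": 0},
    {"x": 0,"y": 0,"z": 0,"wx": 0,"wy": 0,"wz": 0},
  ],
)

```text
clock: 17.05
tool_pos: [0.4911, 0.2096, 0.0164]
tool_rot: [[0.999, 0.035, -0.001], [0.035, -0.999, -0.0], [-0.001, 0.0, -1.0]]
contact_force: [0.1, 0.8, -0.7]
width: -0.001
grasp_force: 0.0
```

Request:
play_rows(
  plan=[
    {"x": 0,"y": 0,"z": 0.003,"wx": 0,"wy": 0,"wz": 0},
    {"x": 0,"y": 0,"z": 0.003,"wx": 0,"wy": 0,"wz": 0},
    {"x": 0,"y": 0,"z": 0,"wx": 0,"wy": 0,"wz": 0},
  ],
)

```text
clock: 17.35
tool_pos: [0.4911, 0.2096, 0.0103]
tool_rot: [[0.999, 0.035, -0.001], [0.035, -0.999, -0.0], [-0.001, 0.0, -1.0]]
contact_force: [-0.0, 0.2, -0.0]
width: 0.003
grasp_force: 0.0
```

Request:
play_rows(
  plan=[
    {"x": 0,"y": 0,"z": 0.002,"wx": 0,"wy": 0,"wz": 0},
    {"x": 0,"y": 0,"z": 0.002,"wx": 0,"wy": 0,"wz": 0},
    {"x": 0,"y": 0,"z": 0,"wx": 0,"wy": 0,"wz": 0},
  ],
)

```text
clock: 17.65
tool_pos: [0.4913, 0.2096, 0.0066]
tool_rot: [[0.999, 0.035, -0.001], [0.035, -0.999, -0.0], [-0.001, 0.0, -1.0]]
contact_force: [-0.3, -0.2, -0.1]
width: -0.0
grasp_force: 0.0
```

Request:
play_rows(
  plan=[
    {"x": 0,"y": 0,"z": 0.002,"wx": 0,"wy": 0,"wz": 0},
    {"x": 0,"y": 0,"z": 0.002,"wx": 0,"wy": 0,"wz": 0},
    {"x": 0,"y": 0,"z": 0,"wx": 0,"wy": 0,"wz": 0},
  ],
)

```text
clock: 17.95
tool_pos: [0.4913, 0.2096, 0.0025]
tool_rot: [[0.999, 0.035, -0.001], [0.035, -0.999, -0.0], [-0.001, 0.0, -1.0]]
contact_force: [-0.3, 0.1, 0.1]
width: -0.003
grasp_force: 0.0
```

Request:
play_rows(
  plan=[
    {"x": 0,"y": 0,"z": 0.002,"wx": 0,"wy": 0,"wz": 0},
    {"x": 0,"y": 0,"z": 0,"wx": 0,"wy": 0,"wz": 0},
  ],
)

```text
clock: 18.15
tool_pos: [0.4914, 0.2097, 0.0006]
tool_rot: [[0.999, 0.035, -0.0], [0.035, -0.999, -0.0], [-0.0, 0.0, -1.0]]
contact_force: [-0.3, -0.5, 0.9]
width: 0.0
grasp_force: 0.0
```

Request:
play_rows(
  plan=[
    {"x": 0,"y": 0,"z": 0.002,"wx": 0,"wy": 0,"wz": 0},
    {"x": 0,"y": 0,"z": 0,"wx": 0,"wy": 0,"wz": 0},
  ],
)

```text
clock: 18.35
tool_pos: [0.4914, 0.2097, -0.0014]
tool_rot: [[0.999, 0.035, -0.0], [0.035, -0.999, -0.0], [-0.0, 0.0, -1.0]]
contact_force: [-0.9, 0.9, 0.2]
width: -0.004
grasp_force: 0.0
```

Run:
```python
from h import *
np.set_printoptions(precision=4,suppress=True)
im,W=cloud("wrist"); cv2.imwrite("pics/w5.png",im); print(ctrl.get_obs()["tool_pos"],ctrl.get_obs()["contact_force"])
```

```text
[ 0.4914  0.2097 -0.0013] [-0.3583  0.1945  0.6212]
```

View pics/w5.png

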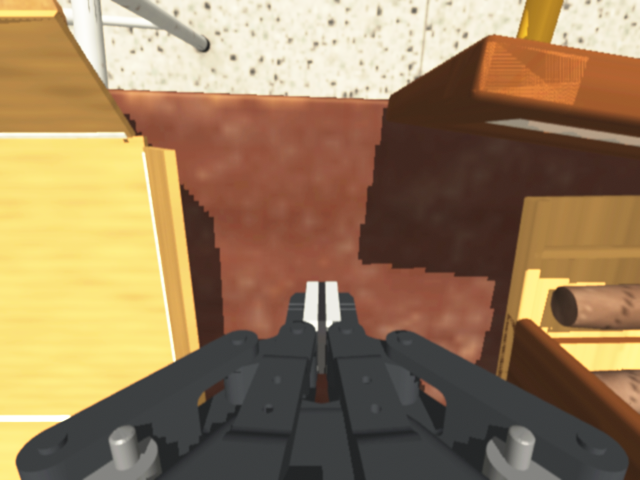

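The closed fingers hang just above the table at TCP z≈0, so the tips are effectively at TCP height +3 mm. I'll use this empirical value and redo the right side with a lower TCP.

Request:
play_rows(
  plan=[
    {"x": 0,"y": 0,"z": -0.026,"wx": 0,"wy": 0,"wz": 0},
    {"x": 0,"y": -0.01,"z": 0,"wx": 0,"wy": 0,"wz": 0},
    {"x": 0,"y": -0.01,"z": 0,"wx": 0,"wy": 0,"wz": 0},
    {"x": 0,"y": -0.006,"z": -0.001,"wx": 0,"wy": 0,"wz": 0},
    {"x": 0,"y": -0.006,"z": -0.002,"wx": 0,"wy": 0,"wz": 0},
    {"x": 0,"y": -0.006,"z": -0.002,"wx": 0,"wy": 0,"wz": 0},
    {"x": 0,"y": -0.005,"z": -0.002,"wx": 0,"wy": 0,"wz": 0},
    {"x": 0,"y": -0.005,"z": -0.001,"wx": 0,"wy": 0,"wz": 0},
    {"x": 0,"y": -0.005,"z": -0.001,"wx": 0,"wy": 0,"wz": 0},
    {"x": 0,"y": -0.004,"z": 0,"wx": 0,"wy": 0,"wz": 0},
    {"x": 0,"y": 0,"z": 0,"wx": 0,"wy": 0,"wz": 0},
    {"x": 0,"y": 0,"z": 0,"wx": 0,"wy": 0,"wz": 0},
  ],
)

```text
clock: 19.6
tool_pos: [0.4894, 0.2642, 0.0338]
tool_rot: [[0.999, 0.037, -0.001], [0.037, -0.999, -0.005], [-0.001, 0.005, -1.0]]
contact_force: [0.7, -8.8, 2.9]
width: 0.005
grasp_force: 4.5
```

```bash
cat >> h.py <<'E'
def flap(n,axis,s,half,W=None):
    """angle of a carton side from points high on it: cloud in carton frame"""
    if W is None: W=cloud(n)[1]
    d=W[...,:2]-C0; x=d@CX; y=d@CY; a,b=(x,y) if axis=="x" else (y,x); z=W[...,2]-.001
    o=a*s-half; zz=z-.0065
    r=np.hypot(o,zz); m=(r>.025)&(r<.047)&(o>-.01)&(zz>.01)&(abs(b)<.05)
    th=np.arctan2(zz,o)[m]; return m.sum(),(np.percentile(th,[10,50,90]).round(2) if m.sum() else None)
E
python3 - <<'E'
from h import *
o=ctrl.get_obs(); print(o["tool_pos"],o["contact_force"])
S=cloud("side")[1]
print("right",flap("side","y",-1,.075,S),"left",flap("side","y",1,.075,S))
E
```

```text
[0.48937753 0.26421599 0.03377304] [ 0.73568122 -8.76280931  2.92116332]
right (np.int64(423), array([1.21, 1.47, 1.55])) left (np.int64(281), array([0.94, 1.05, 1.18]))
```

Contact at 9 N puts the right side at its stop. Now the left side.

Request:
play_rows(
  plan=[
    {"x": 0,"y": 0.0237,"z": 0,"wx": 0,"wy": 0,"wz": 0},
    {"x": 0,"y": 0,"z": -0.05,"wx": 0,"wy": 0,"wz": 0},
    {"x": 0,"y": 0,"z": -0.05,"wx": 0,"wy": 0,"wz": 0},
    {"x": 0,"y": -0.04,"z": 0,"wx": 0,"wy": 0,"wz": 0},
    {"x": 0,"y": -0.04,"z": 0,"wx": 0,"wy": 0,"wz": 0},
    {"x": 0,"y": -0.04,"z": 0,"wx": 0,"wy": 0,"wz": 0},
    {"x": 0,"y": -0.04,"z": 0,"wx": 0,"wy": 0,"wz": 0},
    {"x": 0,"y": -0.04,"z": 0,"wx": 0,"wy": 0,"wz": 0},
    {"x": 0,"y": -0.04,"z": 0,"wx": 0,"wy": 0,"wz": 0},
    {"x": 0,"y": 0,"z": 0.04,"wx": 0,"wy": 0,"wz": 0},
    {"x": 0,"y": 0,"z": 0.04,"wx": 0,"wy": 0,"wz": 0},
    {"x": 0,"y": 0,"z": 0.03,"wx": 0,"wy": 0,"wz": 0},
    {"x": 0,"y": 0,"z": 0,"wx": 0,"wy": 0,"wz": 0},
    {"x": 0,"y": 0,"z": 0,"wx": 0,"wy": 0,"wz": 0},
  ],
)

```text
clock: 21.05
tool_pos: [0.4818, 0.4829, 0.0235]
tool_rot: [[0.999, 0.035, -0.001], [0.035, -0.999, -0.0], [-0.001, 0.0, -1.0]]
contact_force: [-0.0, 0.3, 0.3]
width: -0.0
grasp_force: 0.0
```

Request:
play_rows(
  plan=[
    {"x": 0,"y": 0.008,"z": 0,"wx": 0,"wy": 0,"wz": 0},
    {"x": 0,"y": 0.006,"z": -0.002,"wx": 0,"wy": 0,"wz": 0},
    {"x": 0,"y": 0.006,"z": -0.002,"wx": 0,"wy": 0,"wz": 0},
    {"x": 0,"y": 0.005,"z": -0.002,"wx": 0,"wy": 0,"wz": 0},
    {"x": 0,"y": 0.005,"z": -0.002,"wx": 0,"wy": 0,"wz": 0},
    {"x": 0,"y": 0.005,"z": -0.001,"wx": 0,"wy": 0,"wz": 0},
    {"x": 0,"y": 0.004,"z": 0,"wx": 0,"wy": 0,"wz": 0},
    {"x": 0,"y": 0,"z": 0,"wx": 0,"wy": 0,"wz": 0},
    {"x": 0,"y": 0,"z": 0,"wx": 0,"wy": 0,"wz": 0},
  ],
)

```text
clock: 21.95
tool_pos: [0.4837, 0.4439, 0.0329]
tool_rot: [[0.999, 0.035, 0.0], [0.035, -0.999, 0.0], [0.0, -0.0, -1.0]]
contact_force: [-1.1, 2.8, 1.1]
width: 0.002
grasp_force: 1.0
```

Request:
play_rows(
  plan=[
    {"x": 0,"y": 0.002,"z": 0,"wx": 0,"wy": 0,"wz": 0},
    {"x": 0,"y": 0.001,"z": 0,"wx": 0,"wy": 0,"wz": 0},
    {"x": 0,"y": 0,"z": 0,"wx": 0,"wy": 0,"wz": 0},
  ],
)

```text
clock: 22.25
tool_pos: [0.4838, 0.4436, 0.033]
tool_rot: [[0.999, 0.034, 0.001], [0.034, -0.999, 0.005], [0.002, -0.005, -1.0]]
contact_force: [-0.4, 7.7, 0.9]
width: -0.001
grasp_force: 4.1
```

Request:
play_rows(
  plan=[
    {"x": 0,"y": -0.02,"z": 0,"wx": 0,"wy": 0,"wz": 0},
    {"x": 0,"y": 0,"z": -0.05,"wx": 0,"wy": 0,"wz": 0},
    {"x": 0,"y": 0,"z": -0.05,"wx": 0,"wy": 0,"wz": 0},
    {"x": 0.032,"y": 0.03,"z": 0,"wx": 0,"wy": 0,"wz": 0},
    {"x": 0.032,"y": 0.03,"z": 0,"wx": 0,"wy": 0,"wz": 0},
    {"x": 0.032,"y": 0.03,"z": 0,"wx": 0,"wy": 0,"wz": 0},
    {"x": 0.032,"y": 0.02,"z": 0,"wx": 0,"wy": 0,"wz": 0},
    {"x": 0,"y": 0,"z": 0,"wx": 0,"wy": 0,"wz": 0},
    {"x": 0,"y": 0,"z": 0.04,"wx": 0,"wy": 0,"wz": 0},
    {"x": 0,"y": 0,"z": 0.04,"wx": 0,"wy": 0,"wz": 0},
    {"x": 0,"y": 0,"z": 0.035,"wx": 0,"wy": 0,"wz": 0},
    {"x": 0,"y": 0,"z": 0,"wx": 0,"wy": 0,"wz": 0},
    {"x": 0,"y": 0,"z": 0,"wx": 0,"wy": 0,"wz": 0},
  ],
)

```text
clock: 23.55
tool_pos: [0.6128, 0.3548, 0.0163]
tool_rot: [[0.999, 0.035, -0.004], [0.035, -0.999, -0.002], [-0.004, 0.002, -1.0]]
contact_force: [0.6, -1.1, 1.8]
width: 0.003
grasp_force: 0.0
```

Request:
play_rows(
  plan=[
    {"x": -0.007,"y": 0,"z": 0,"wx": 0,"wy": 0,"wz": 0},
    {"x": -0.005,"y": 0,"z": -0.003,"wx": 0,"wy": 0,"wz": 0},
    {"x": -0.005,"y": 0,"z": -0.004,"wx": 0,"wy": 0,"wz": 0},
    {"x": -0.005,"y": 0,"z": -0.003,"wx": 0,"wy": 0,"wz": 0},
    {"x": -0.005,"y": 0,"z": -0.002,"wx": 0,"wy": 0,"wz": 0},
    {"x": -0.005,"y": 0,"z": -0.001,"wx": 0,"wy": 0,"wz": 0},
    {"x": -0.005,"y": 0,"z": 0,"wx": 0,"wy": 0,"wz": 0},
    {"x": -0.003,"y": 0,"z": 0,"wx": 0,"wy": 0,"wz": 0},
    {"x": 0,"y": 0,"z": 0,"wx": 0,"wy": 0,"wz": 0},
    {"x": 0,"y": 0,"z": 0,"wx": 0,"wy": 0,"wz": 0},
  ],
)

```text
clock: 24.55
tool_pos: [0.5736, 0.3537, 0.03]
tool_rot: [[0.999, 0.035, -0.002], [0.035, -0.999, -0.001], [-0.002, 0.001, -1.0]]
contact_force: [0.4, -0.6, 0.1]
width: -0.001
grasp_force: 0.0
```

Request:
play_rows(
  plan=[
    {"x": -0.003,"y": 0,"z": 0,"wx": 0,"wy": 0,"wz": 0},
    {"x": -0.002,"y": 0,"z": 0,"wx": 0,"wy": 0,"wz": 0},
    {"x": 0,"y": 0,"z": 0,"wx": 0,"wy": 0,"wz": 0},
  ],
)

```text
clock: 24.85
tool_pos: [0.5719, 0.3537, 0.0305]
tool_rot: [[0.999, 0.035, 0.005], [0.035, -0.999, 0.001], [0.005, -0.001, -1.0]]
contact_force: [6.0, -0.2, -5.8]
width: 0.002
grasp_force: 3.0
```

Run:
```python
from h import *
o=ctrl.get_obs(); print(o["tool_pos"],o["contact_force"])
S=cloud("side")[1]; T=cloud("top")[1]
for n,W in(("side",S),("top",T)):
  for k in (("right","y",-1,.075),("left","y",1,.075),("back","x",1,.0675),("front","x",-1,.0675)): print(n,k[0],flap(n,*k[1:],W))
```

```text
[0.57185363 0.35374976 0.03051945] [ 6.01370775 -0.21909189 -5.75617699]
side right (np.int64(502), array([1.39, 1.48, 1.55]))
side left (np.int64(429), array([1.57, 1.66, 1.76]))
side back (np.int64(205), array([1.22, 1.61, 1.64]))
side front (np.int64(78), array([0.96, 1.01, 1.03]))
top right (np.int64(0), None)
top left (np.int64(0), None)
top back (np.int64(0), None)
top front (np.int64(0), None)
```

Request:
play_rows(
  plan=[
    {"x": 0.016,"y": 0,"z": 0,"wx": 0,"wy": 0,"wz": 0},
    {"x": 0,"y": 0,"z": -0.05,"wx": 0,"wy": 0,"wz": 0},
    {"x": 0,"y": 0,"z": -0.05,"wx": 0,"wy": 0,"wz": 0},
    {"x": -0.042,"y": 0,"z": 0,"wx": 0,"wy": 0,"wz": 0},
    {"x": -0.042,"y": 0,"z": 0,"wx": 0,"wy": 0,"wz": 0},
    {"x": -0.042,"y": 0,"z": 0,"wx": 0,"wy": 0,"wz": 0},
    {"x": -0.042,"y": 0,"z": 0,"wx": 0,"wy": 0,"wz": 0},
    {"x": -0.04,"y": 0,"z": 0,"wx": 0,"wy": 0,"wz": 0},
    {"x": 0,"y": 0,"z": 0,"wx": 0,"wy": 0,"wz": 0},
    {"x": 0,"y": 0,"z": 0.04,"wx": 0,"wy": 0,"wz": 0},
    {"x": 0,"y": 0,"z": 0.04,"wx": 0,"wy": 0,"wz": 0},
    {"x": 0,"y": 0,"z": 0.0255,"wx": 0,"wy": 0,"wz": 0},
    {"x": 0,"y": 0,"z": 0,"wx": 0,"wy": 0,"wz": 0},
    {"x": 0,"y": 0,"z": 0,"wx": 0,"wy": 0,"wz": 0},
  ],
)

```text
clock: 26.35
tool_pos: [0.378, 0.3472, 0.0253]
tool_rot: [[0.999, 0.035, -0.001], [0.035, -0.999, -0.0], [-0.001, 0.0, -1.0]]
contact_force: [0.0, -0.0, -0.1]
width: -0.0
grasp_force: 0.0
```

Request:
play_rows(
  plan=[
    {"x": 0.008,"y": 0,"z": 0,"wx": 0,"wy": 0,"wz": 0},
    {"x": 0.005,"y": 0,"z": -0.002,"wx": 0,"wy": 0,"wz": 0},
    {"x": 0.005,"y": 0,"z": -0.002,"wx": 0,"wy": 0,"wz": 0},
    {"x": 0.005,"y": 0,"z": -0.002,"wx": 0,"wy": 0,"wz": 0},
    {"x": 0.005,"y": 0,"z": -0.002,"wx": 0,"wy": 0,"wz": 0},
    {"x": 0.005,"y": 0,"z": -0.001,"wx": 0,"wy": 0,"wz": 0},
    {"x": 0.004,"y": 0,"z": 0,"wx": 0,"wy": 0,"wz": 0},
    {"x": 0.002,"y": 0,"z": 0,"wx": 0,"wy": 0,"wz": 0},
    {"x": 0,"y": 0,"z": 0,"wx": 0,"wy": 0,"wz": 0},
    {"x": 0,"y": 0,"z": 0,"wx": 0,"wy": 0,"wz": 0},
  ],
)

```text
clock: 27.35
tool_pos: [0.4122, 0.3481, 0.0343]
tool_rot: [[0.999, 0.033, -0.01], [0.033, -0.999, -0.002], [-0.01, 0.002, -1.0]]
contact_force: [-11.7, 2.1, 9.9]
width: -0.002
grasp_force: 5.9
```

Request:
play_rows(
  plan=[
    {"x": -0.018,"y": 0,"z": 0,"wx": 0,"wy": 0,"wz": 0},
    {"x": 0,"y": 0,"z": -0.05,"wx": 0,"wy": 0,"wz": 0},
    {"x": 0,"y": 0,"z": -0.05,"wx": 0,"wy": 0,"wz": 0},
    {"x": 0,"y": 0,"z": -0.05,"wx": 0,"wy": 0,"wz": 0},
    {"x": 0.015,"y": 0.04,"z": 0,"wx": 0,"wy": 0,"wz": 0},
    {"x": 0.015,"y": 0.04,"z": 0,"wx": 0,"wy": 0,"wz": 0},
    {"x": 0.015,"y": 0.04,"z": 0,"wx": 0,"wy": 0,"wz": 0},
    {"x": 0.015,"y": 0.03,"z": 0,"wx": 0,"wy": 0,"wz": 0},
    {"x": 0,"y": 0,"z": 0,"wx": 0,"wy": 0,"wz": -0.1428},
    {"x": 0,"y": 0,"z": 0,"wx": 0,"wy": 0,"wz": -0.1428},
    {"x": 0,"y": 0,"z": 0,"wx": 0,"wy": 0,"wz": -0.1428},
    {"x": 0,"y": 0,"z": 0,"wx": 0,"wy": 0,"wz": -0.1428},
    {"x": 0,"y": 0,"z": 0,"wx": 0,"wy": 0,"wz": -0.1428},
    {"x": 0,"y": 0,"z": 0,"wx": 0,"wy": 0,"wz": -0.1428},
    {"x": 0,"y": 0,"z": 0,"wx": 0,"wy": 0,"wz": -0.1428},
    {"x": 0,"y": 0,"z": 0,"wx": 0,"wy": 0,"wz": -0.1428},
    {"x": 0,"y": 0,"z": 0,"wx": 0,"wy": 0,"wz": -0.1428},
    {"x": 0,"y": 0,"z": 0,"wx": 0,"wy": 0,"wz": -0.1428},
    {"x": 0,"y": 0,"z": 0,"wx": 0,"wy": 0,"wz": -0.1428},
    {"x": 0,"y": 0,"z": 0,"wx": 0,"wy": 0,"wz": 0},
  ],
  gripper=0.36,
)

```text
clock: 29.35
tool_pos: [0.4642, 0.1998, 0.1844]
tool_rot: [[-0.034, 0.999, 0.0], [0.999, 0.034, -0.0], [-0.0, 0.0, -1.0]]
contact_force: [-0.1, 0.2, 0.7]
width: 0.36
grasp_force: 0.0
```

```bash
cat >> h.py <<'E'
def cigars(n,x0=.36,x1=.57,y0=-.06,y1=.14,zb=.012):
    im,W=cloud(n); z=W[...,2]-.001
    m=((z>zb+.009)&(z<zb+.028)&(W[...,0]>x0)&(W[...,0]<x1)&(W[...,1]>y0)&(W[...,1]<y1)&(im.max(2)<135)).astype(np.uint8)
    k,l,s,c=cv2.connectedComponentsWithStats(cv2.morphologyEx(m,cv2.MORPH_OPEN,np.ones((3,3))))
    for i in range(1,k):
        if s[i,4]<60: continue
        P=W[l==i]; r=cv2.minAreaRect((P[:,:2]*1000).astype(np.float32)); b=cv2.boxPoints(r)
        e=max((b[1]-b[0],b[2]-b[1]),key=np.linalg.norm); a=np.degrees(np.arctan2(e[1],e[0]))%180
        print(n,s[i,4],"c",np.round(r[0],1),"size",np.round(sorted(r[1]),1),"dir",a.round(1),"ztop",np.percentile(P[:,2],80).round(4))
    return im,W
E
python3 - <<'E'
from h import *
np.set_printoptions(precision=4,suppress=True)
o=ctrl.get_obs(); print(o["tool_pos"],o["tool_rot"],o["joint_pos"])
im,T=cigars("wrist"); cv2.imwrite("pics/w6.png",im)
im,T=cigars("top"); cv2.imwrite("pics/t6.png",im)
for k in (("right","y",-1,.075),("left","y",1,.075),("back","x",1,.0675),("front","x",-1,.0675)): print(k[0],flap("side",*k[1:],cloud("side")[1]),flap("top",*k[1:],T))
E
```

```text
[0.4642 0.1998 0.1844] [[-0.0345  0.9994  0.0004]
 [ 0.9994  0.0345 -0.0003]
 [-0.0003  0.0004 -1.    ]] [ 0.3205  0.1265  1.9507 -0.0005  1.0641  0.2863]
wrist 479 c [463.1 125.7] size [ 1.9 57.7] dir 3.2 ztop 0.037
wrist 352 c [455.3  42.3] size [ 6.5 94. ] dir 91.5 ztop 0.0284
wrist 478 c [498.8  44.8] size [ 8.5 92.8] dir 92.8 ztop 0.0288
wrist 75 c [421.5   7.3] size [ 6.8 15.9] dir 89.3 ztop 0.029
top 175 c [501.5  24.7] size [10.1 65.2] dir 95.3 ztop 0.0306
top 126 c [457.6  16.3] size [ 7.4 55.9] dir 92.5 ztop 0.0302
top 120 c [422.6   5.8] size [14.5 28.4] dir 90.0 ztop 0.0303
top 156 c [415.3  90.4] size [14.5 43.3] dir 89.0 ztop 0.0302
right (np.int64(504), array([1.4 , 1.48, 1.56])) (np.int64(1), array([1.49, 1.49, 1.49]))
left (np.int64(423), array([1.57, 1.66, 1.76])) (np.int64(224), array([1.58, 1.64, 1.68]))
back (np.int64(159), array([1.57, 1.61, 1.65])) (np.int64(156), array([1.57, 1.62, 1.65]))
front (np.int64(122), array([1.5 , 1.53, 1.57])) (np.int64(116), array([1.51, 1.54, 1.58]))
```

View pics/w6.png

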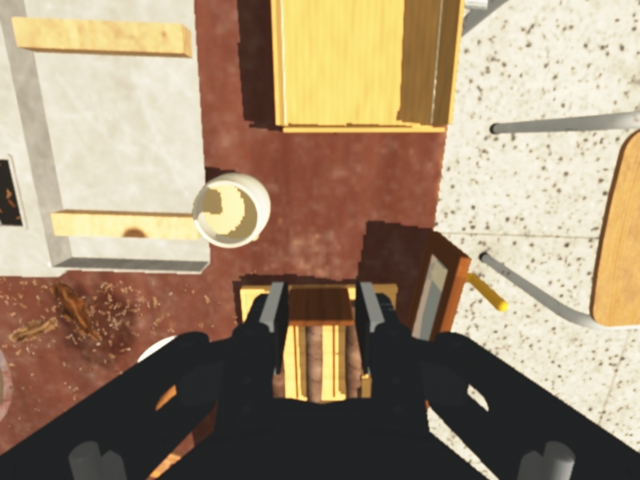

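The carton's four sides all stand upright and the pot is undisturbed at (230,210). The pull board hides the cigars from here, so I'll use height alone on the top view.

```bash
sed -i 's/z>zb+.009/z>zb+.0095/; s/&(im.max(2)<135)//' h.py
python3 - <<'E'
from h import *
im,T=cigars("top",.395,.545,-.06,.118)
E
```

```text
top 347 c [505.4  26.1] size [18.5 69.7] dir 93.3 ztop 0.0307
top 305 c [463.1  18.6] size [17.7 60.6] dir 92.0 ztop 0.031
top 115 c [459.9  98.1] size [16.5 25.4] dir 89.5 ztop 0.0306
top 173 c [422.7  10.4] size [14.7 40.9] dir 89.0 ztop 0.0302
top 208 c [417.2  90.4] size [16.6 43.1] dir 94.2 ztop 0.0306
```

Request:
play_rows(
  plan=[
    {"x": -0.0371,"y": -0.0124,"z": 0,"wx": 0,"wy": 0,"wz": 0},
    {"x": -0.0371,"y": -0.0124,"z": 0,"wx": 0,"wy": 0,"wz": 0},
    {"x": -0.0371,"y": -0.0124,"z": 0,"wx": 0,"wy": 0,"wz": 0},
    {"x": -0.0371,"y": -0.0124,"z": 0,"wx": 0,"wy": 0,"wz": 0},
    {"x": 0,"y": 0,"z": 0.04,"wx": 0,"wy": 0,"wz": 0},
    {"x": 0,"y": 0,"z": 0.04,"wx": 0,"wy": 0,"wz": 0},
    {"x": 0,"y": 0,"z": 0.04,"wx": 0,"wy": 0,"wz": 0},
    {"x": 0,"y": 0,"z": 0,"wx": 0,"wy": 0,"wz": 0},
    {"x": 0,"y": 0,"z": 0,"wx": 0,"wy": 0,"wz": 0},
    {"x": 0,"y": 0,"z": 0,"wx": 0,"wy": 0,"wz": 0},
  ],
  gripper=0.32,
)

```text
clock: 30.7
tool_pos: [0.4217, 0.0502, 0.0664]
tool_rot: [[-0.035, 0.999, 0.004], [0.999, 0.035, 0.0], [-0.0, 0.004, -1.0]]
contact_force: [-0.4, 0.4, 0.6]
width: 0.316
grasp_force: 0.0
```

Run:
```python
from h import *
o=ctrl.get_obs(); print(o["tool_pos"])
im,T=cigars("wrist",.395,.545,-.06,.118)
```

```text
[0.42168174 0.05019192 0.0663925 ]
wrist 5355 c [419.4  50.5] size [ 17.5 123. ] dir 93.7 ztop 0.0289
wrist 4118 c [460.9  62.4] size [18.2 96.6] dir 92.4 ztop 0.0295
wrist 4996 c [502.8  59.1] size [ 18.9 105.6] dir 92.7 ztop 0.0295
```

Request:
play_rows(
  plan=[
    {"x": 0,"y": -0.002,"z": 0.02,"wx": 0,"wy": 0,"wz": 0},
    {"x": 0,"y": 0,"z": 0.02,"wx": 0,"wy": 0,"wz": 0},
    {"x": 0,"y": 0,"z": 0.012,"wx": 0,"wy": 0,"wz": 0},
    {"x": 0,"y": 0,"z": 0,"wx": 0,"wy": 0,"wz": 0},
    {"x": 0,"y": 0,"z": 0,"wx": 0,"wy": 0,"wz": 0},
  ],
)

```text
clock: 31.25
tool_pos: [0.4185, 0.05, 0.0133]
tool_rot: [[-0.035, 0.999, 0.002], [0.999, 0.035, 0.0], [-0.0, 0.002, -1.0]]
contact_force: [0.0, 0.2, 0.2]
width: 0.32
grasp_force: 0.0
```

Request:
play_rows(
  plan=[
    {"x": 0,"y": 0,"z": 0,"wx": 0,"wy": 0,"wz": 0},
    {"x": 0,"y": 0,"z": 0,"wx": 0,"wy": 0,"wz": 0},
    {"x": 0,"y": 0,"z": 0,"wx": 0,"wy": 0,"wz": 0},
    {"x": 0,"y": 0,"z": 0,"wx": 0,"wy": 0,"wz": 0},
  ],
  gripper=0,
  grip_force=40,
)

```text
clock: 31.65
tool_pos: [0.419, 0.05, 0.0136]
tool_rot: [[-0.035, 0.999, 0.003], [0.999, 0.035, 0.0], [-0.0, 0.003, -1.0]]
contact_force: [-0.4, 0.9, 6.2]
width: 0.208
grasp_force: 39.5
```

Request:
play_rows(
  plan=[
    {"x": 0,"y": 0,"z": -0.03,"wx": 0,"wy": 0,"wz": 0},
    {"x": 0,"y": 0,"z": -0.04,"wx": 0,"wy": 0,"wz": 0},
    {"x": 0,"y": 0,"z": -0.04,"wx": 0,"wy": 0,"wz": 0},
    {"x": 0.0433,"y": 0.0071,"z": 0,"wx": 0,"wy": 0,"wz": 0},
    {"x": 0.0433,"y": 0.0071,"z": 0,"wx": 0,"wy": 0,"wz": 0},
    {"x": 0.0433,"y": 0.0071,"z": 0,"wx": 0,"wy": 0,"wz": 0},
    {"x": 0.0433,"y": 0.0071,"z": 0,"wx": 0,"wy": 0,"wz": 0},
    {"x": 0.0433,"y": 0.0071,"z": 0,"wx": 0,"wy": 0,"wz": 0},
    {"x": 0.0433,"y": 0.0071,"z": 0,"wx": 0,"wy": 0,"wz": 0},
    {"x": 0.0433,"y": 0.0071,"z": 0,"wx": 0,"wy": 0,"wz": 0},
    {"x": 0,"y": 0,"z": 0,"wx": 0,"wy": 0,"wz": 0},
    {"x": 0,"y": 0,"z": 0,"wx": 0,"wy": 0,"wz": 0},
  ],
)

```text
clock: 32.85
tool_pos: [0.4561, 0.3552, 0.1221]
tool_rot: [[-0.037, 0.999, -0.001], [0.999, 0.037, -0.001], [-0.001, -0.001, -1.0]]
contact_force: [-0.1, -0.6, -0.7]
width: 0.203
grasp_force: 38.9
```

Request:
play_rows(
  plan=[
    {"x": 0,"y": 0.002,"z": 0.04,"wx": 0,"wy": 0,"wz": 0},
    {"x": 0,"y": 0,"z": 0.035,"wx": 0,"wy": 0,"wz": 0},
    {"x": 0,"y": 0,"z": 0.02,"wx": 0,"wy": 0,"wz": 0},
    {"x": 0,"y": 0,"z": 0.0145,"wx": 0,"wy": 0,"wz": 0},
    {"x": 0,"y": 0,"z": 0,"wx": 0,"wy": 0,"wz": 0},
    {"x": 0,"y": 0,"z": 0,"wx": 0,"wy": 0,"wz": 0},
  ],
)

```text
clock: 33.45
tool_pos: [0.4591, 0.3543, 0.0135]
tool_rot: [[-0.034, 0.999, 0.0], [0.999, 0.034, 0.0], [0.0, 0.0, -1.0]]
contact_force: [0.6, -0.0, 0.7]
width: 0.205
grasp_force: 41.0
```

Request:
play_rows(
  plan=[
    {"x": 0,"y": 0,"z": 0,"wx": 0,"wy": 0,"wz": 0},
    {"x": 0,"y": 0,"z": 0,"wx": 0,"wy": 0,"wz": 0},
    {"x": 0,"y": 0,"z": 0,"wx": 0,"wy": 0,"wz": 0},
    {"x": 0,"y": 0,"z": -0.03,"wx": 0,"wy": 0,"wz": 0},
    {"x": 0,"y": 0,"z": -0.05,"wx": 0,"wy": 0,"wz": 0},
    {"x": 0,"y": 0,"z": -0.05,"wx": 0,"wy": 0,"wz": 0},
  ],
  gripper=0.28,
)

```text
clock: 34.05
tool_pos: [0.4577, 0.3541, 0.1436]
tool_rot: [[-0.035, 0.999, -0.002], [0.999, 0.035, -0.001], [-0.001, -0.002, -1.0]]
contact_force: [0.9, 1.0, 0.6]
width: 0.283
grasp_force: 0.0
```

Run:
```python
from h import *
o=ctrl.get_obs(); print(o["tool_pos"])
S=cloud("side")[1]
for k in (("right","y",-1,.075),("left","y",1,.075),("back","x",1,.0675),("front","x",-1,.0675)): print(k[0],flap("side",*k[1:],S))
cigars("wrist",.43,.56,.285,.43,.008)
cigars("top",.43,.56,.285,.43,.008)
cigars("top",.395,.545,-.06,.118)
```

```text
[0.45773383 0.35413866 0.14362612]
right (np.int64(509), array([1.39, 1.48, 1.56]))
left (np.int64(423), array([1.58, 1.67, 1.77]))
back (np.int64(152), array([1.57, 1.61, 1.64]))
front (np.int64(119), array([1.5 , 1.52, 1.57]))
wrist 1120 c [557.3 363.1] size [  3.4 129.5] dir 91.0 ztop 0.0332
wrist 2660 c [459.7 355.1] size [ 17.4 123.4] dir 92.0 ztop 0.025
top 133 c [461.5 309.9] size [15.  33.1] dir 89.2 ztop 0.0263
top 619 c [503.9  51.7] size [ 18.4 120.2] dir 92.9 ztop 0.0311
top 648 c [462.1  48.7] size [ 18.1 124.2] dir 91.8 ztop 0.0309
```

Request:
play_rows(
  plan=[
    {"x": -0.0434,"y": 0.005,"z": 0,"wx": 0,"wy": 0,"wz": 0},
    {"x": -0.0434,"y": 0.005,"z": 0,"wx": 0,"wy": 0,"wz": 0},
    {"x": -0.0434,"y": 0.005,"z": 0,"wx": 0,"wy": 0,"wz": 0},
    {"x": -0.0434,"y": 0.005,"z": 0,"wx": 0,"wy": 0,"wz": 0},
    {"x": -0.0434,"y": 0.005,"z": 0,"wx": 0,"wy": 0,"wz": 0},
    {"x": -0.0434,"y": 0.005,"z": 0,"wx": 0,"wy": 0,"wz": 0},
    {"x": -0.0434,"y": 0.005,"z": 0,"wx": 0,"wy": 0,"wz": 0},
    {"x": 0,"y": 0,"z": 0.04,"wx": 0,"wy": 0,"wz": 0},
    {"x": 0,"y": 0,"z": 0.04,"wx": 0,"wy": 0,"wz": 0},
    {"x": 0,"y": 0,"z": 0,"wx": 0,"wy": 0,"wz": 0},
    {"x": 0,"y": 0,"z": 0,"wx": 0,"wy": 0,"wz": 0},
  ],
  gripper=0.32,
)

```text
clock: 35.35
tool_pos: [0.502, 0.0523, 0.0612]
tool_rot: [[-0.035, 0.999, -0.005], [0.999, 0.035, -0.0], [0.0, -0.005, -1.0]]
contact_force: [-0.1, 0.9, 0.6]
width: 0.32
grasp_force: 0.0
```

Run:
```python
from h import *
o=ctrl.get_obs(); print(o["tool_pos"])
im,T=cigars("wrist",.395,.545,-.06,.118)
```

```text
[0.50195842 0.05231048 0.06123264]
wrist 4380 c [461.1  62.3] size [18.5 96.5] dir 92.1 ztop 0.0295
wrist 5761 c [503.4  51. ] size [ 18.4 121.9] dir 92.9 ztop 0.0295
```

Request:
play_rows(
  plan=[
    {"x": -0.001,"y": 0.001,"z": 0.02,"wx": 0,"wy": 0,"wz": 0},
    {"x": 0,"y": 0,"z": 0.018,"wx": 0,"wy": 0,"wz": 0},
    {"x": 0,"y": 0,"z": 0.01,"wx": 0,"wy": 0,"wz": 0},
    {"x": 0,"y": 0,"z": 0,"wx": 0,"wy": 0,"wz": 0},
    {"x": 0,"y": 0,"z": 0,"wx": 0,"wy": 0,"wz": 0},
  ],
)

```text
clock: 35.9
tool_pos: [0.505, 0.0519, 0.0159]
tool_rot: [[-0.036, 0.999, -0.0], [0.999, 0.036, 0.0], [0.0, -0.0, -1.0]]
contact_force: [-4.5, 2.1, 0.1]
width: 0.317
grasp_force: 0.0
```

Request:
play_rows(
  plan=[
    {"x": 0,"y": 0,"z": 0,"wx": 0,"wy": 0,"wz": 0},
    {"x": 0,"y": 0,"z": 0,"wx": 0,"wy": 0,"wz": 0},
    {"x": 0,"y": 0,"z": 0,"wx": 0,"wy": 0,"wz": 0},
    {"x": 0,"y": 0,"z": 0,"wx": 0,"wy": 0,"wz": 0},
  ],
  gripper=0,
  grip_force=40,
)

```text
clock: 36.3
tool_pos: [0.5076, 0.0514, 0.0164]
tool_rot: [[-0.035, 0.999, 0.004], [0.999, 0.035, 0.0], [0.0, 0.004, -1.0]]
contact_force: [0.7, 0.4, 6.6]
width: 0.213
grasp_force: 41.0
```

Request:
play_rows(
  plan=[
    {"x": 0,"y": 0,"z": -0.03,"wx": 0,"wy": 0,"wz": 0},
    {"x": 0,"y": 0,"z": -0.04,"wx": 0,"wy": 0,"wz": 0},
    {"x": 0,"y": 0,"z": -0.04,"wx": 0,"wy": 0,"wz": 0},
    {"x": 0.0436,"y": 0.0043,"z": 0,"wx": 0,"wy": 0,"wz": 0},
    {"x": 0.0436,"y": 0.0043,"z": 0,"wx": 0,"wy": 0,"wz": 0},
    {"x": 0.0436,"y": 0.0043,"z": 0,"wx": 0,"wy": 0,"wz": 0},
    {"x": 0.0436,"y": 0.0043,"z": 0,"wx": 0,"wy": 0,"wz": 0},
    {"x": 0.0436,"y": 0.0043,"z": 0,"wx": 0,"wy": 0,"wz": 0},
    {"x": 0.0436,"y": 0.0043,"z": 0,"wx": 0,"wy": 0,"wz": 0},
    {"x": 0.0436,"y": 0.0043,"z": 0,"wx": 0,"wy": 0,"wz": 0},
    {"x": 0,"y": 0,"z": 0,"wx": 0,"wy": 0,"wz": 0},
    {"x": 0,"y": 0,"z": 0,"wx": 0,"wy": 0,"wz": 0},
  ],
)

```text
clock: 37.5
tool_pos: [0.5243, 0.358, 0.1244]
tool_rot: [[-0.037, 0.999, -0.0], [0.999, 0.037, -0.001], [-0.001, -0.0, -1.0]]
contact_force: [-0.9, 0.3, -1.0]
width: 0.212
grasp_force: 40.2
```

Request:
play_rows(
  plan=[
    {"x": 0,"y": 0.003,"z": 0.04,"wx": 0,"wy": 0,"wz": 0},
    {"x": 0,"y": 0,"z": 0.035,"wx": 0,"wy": 0,"wz": 0},
    {"x": 0,"y": 0,"z": 0.02,"wx": 0,"wy": 0,"wz": 0},
    {"x": 0,"y": 0,"z": 0.0145,"wx": 0,"wy": 0,"wz": 0},
    {"x": 0,"y": 0,"z": 0,"wx": 0,"wy": 0,"wz": 0},
    {"x": 0,"y": 0,"z": 0,"wx": 0,"wy": 0,"wz": 0},
  ],
)

```text
clock: 38.1
tool_pos: [0.5283, 0.3568, 0.0158]
tool_rot: [[-0.034, 0.999, 0.0], [0.999, 0.034, 0.0], [0.0, 0.0, -1.0]]
contact_force: [-0.4, -0.0, 0.2]
width: 0.212
grasp_force: 41.5
```

Request:
play_rows(
  plan=[
    {"x": 0,"y": 0,"z": 0,"wx": 0,"wy": 0,"wz": 0},
    {"x": 0,"y": 0,"z": 0,"wx": 0,"wy": 0,"wz": 0},
    {"x": 0,"y": 0,"z": 0,"wx": 0,"wy": 0,"wz": 0},
    {"x": 0,"y": 0,"z": -0.03,"wx": 0,"wy": 0,"wz": 0},
    {"x": 0,"y": 0,"z": -0.05,"wx": 0,"wy": 0,"wz": 0},
    {"x": 0,"y": 0,"z": -0.05,"wx": 0,"wy": 0,"wz": 0},
  ],
  gripper=0.28,
)

```text
clock: 38.7
tool_pos: [0.5266, 0.357, 0.1458]
tool_rot: [[-0.035, 0.999, -0.002], [0.999, 0.035, -0.001], [-0.001, -0.002, -1.0]]
contact_force: [1.2, 0.1, -0.9]
width: 0.279
grasp_force: 0.0
```

Run:
```python
from h import *
o=ctrl.get_obs(); print(o["tool_pos"])
S=cloud("side")[1]
for k in (("right","y",-1,.075),("left","y",1,.075),("back","x",1,.0675),("front","x",-1,.0675)): print(k[0],flap("side",*k[1:],S))
cigars("wrist",.43,.55,.285,.43,.008)
cigars("top",.395,.545,-.06,.118)
```

```text
[0.5266271  0.35699898 0.14581756]
right (np.int64(501), array([1.4 , 1.47, 1.55]))
left (np.int64(423), array([1.57, 1.66, 1.77]))
back (np.int64(159), array([1.57, 1.61, 1.65]))
front (np.int64(118), array([1.5 , 1.53, 1.57]))
wrist 2610 c [459.9 355.1] size [ 17.6 123.4] dir 91.7 ztop 0.025
wrist 2666 c [528.4 356.9] size [ 18.2 121. ] dir 91.3 ztop 0.0255
top 652 c [462.   48.7] size [ 18.3 124.5] dir 91.9 ztop 0.0311
```

Both are placed, but the gap between them is only 50 mm. I'll nudge each outward with closed fingers to make room for the third.

Request:
play_rows(
  plan=[
    {"x": 0,"y": -0.0306,"z": 0,"wx": 0,"wy": 0,"wz": 0},
    {"x": 0,"y": 0,"z": 0,"wx": 0,"wy": 0,"wz": 0},
    {"x": 0,"y": 0,"z": 0.04,"wx": 0,"wy": 0,"wz": 0},
    {"x": 0,"y": 0,"z": 0.04,"wx": 0,"wy": 0,"wz": 0},
    {"x": 0,"y": 0,"z": 0.035,"wx": 0,"wy": 0,"wz": 0},
    {"x": 0,"y": 0,"z": 0.016,"wx": 0,"wy": 0,"wz": 0},
    {"x": 0,"y": 0,"z": 0,"wx": 0,"wy": 0,"wz": 0},
    {"x": 0,"y": 0.005,"z": 0,"wx": 0,"wy": 0,"wz": 0},
    {"x": 0,"y": 0.005,"z": 0,"wx": 0,"wy": 0,"wz": 0},
    {"x": 0,"y": 0.005,"z": 0,"wx": 0,"wy": 0,"wz": 0},
    {"x": 0,"y": 0.004,"z": 0,"wx": 0,"wy": 0,"wz": 0},
    {"x": 0,"y": 0,"z": 0,"wx": 0,"wy": 0,"wz": 0},
    {"x": 0,"y": -0.01,"z": 0,"wx": 0,"wy": 0,"wz": 0},
    {"x": 0,"y": -0.008,"z": 0,"wx": 0,"wy": 0,"wz": 0},
    {"x": 0,"y": -0.005,"z": 0,"wx": 0,"wy": 0,"wz": 0},
    {"x": 0,"y": -0.005,"z": 0,"wx": 0,"wy": 0,"wz": 0},
    {"x": 0,"y": -0.005,"z": 0,"wx": 0,"wy": 0,"wz": 0},
    {"x": 0,"y": -0.005,"z": 0,"wx": 0,"wy": 0,"wz": 0},
    {"x": 0,"y": 0,"z": 0,"wx": 0,"wy": 0,"wz": 0},
  ],
  gripper=0,
)

```text
clock: 40.75
tool_pos: [0.4773, 0.3557, 0.0143]
tool_rot: [[-0.035, 0.999, -0.001], [0.999, 0.035, -0.0], [-0.0, -0.001, -1.0]]
contact_force: [0.1, 0.0, -0.5]
width: -0.001
grasp_force: 0.0
```

Request:
play_rows(
  plan=[
    {"x": 0,"y": 0.01,"z": 0,"wx": 0,"wy": 0,"wz": 0},
    {"x": 0,"y": 0,"z": -0.04,"wx": 0,"wy": 0,"wz": 0},
    {"x": 0,"y": 0,"z": -0.05,"wx": 0,"wy": 0,"wz": 0},
    {"x": 0,"y": 0,"z": -0.04,"wx": 0,"wy": 0,"wz": 0},
    {"x": 0,"y": 0,"z": 0,"wx": 0,"wy": 0,"wz": 0},
  ],
  gripper=0.3,
)

```text
clock: 41.25
tool_pos: [0.4943, 0.3593, 0.1525]
tool_rot: [[-0.034, 0.999, 0.014], [0.999, 0.034, 0.008], [0.008, 0.014, -1.0]]
contact_force: [0.7, 0.6, 0.3]
width: 0.303
grasp_force: 0.0
```

Run:
```python
from h import *
o=ctrl.get_obs(); print(o["tool_pos"])
cigars("wrist",.43,.555,.285,.43,.008)
cigars("top",.395,.545,-.06,.118)
```

```text
[0.49428292 0.35931673 0.15245258]
wrist 2550 c [455.1 357.9] size [ 17.6 117.6] dir 91.5 ztop 0.025
wrist 2619 c [539.5 358.8] size [ 18.6 117.2] dir 91.7 ztop 0.0255
top 652 c [462.   48.8] size [ 18.2 124.6] dir 91.4 ztop 0.0311
```

Request:
play_rows(
  plan=[
    {"x": -0.0435,"y": -0.0052,"z": 0,"wx": 0,"wy": 0,"wz": 0},
    {"x": -0.0435,"y": -0.0052,"z": 0,"wx": 0,"wy": 0,"wz": 0},
    {"x": -0.0435,"y": -0.0052,"z": 0,"wx": 0,"wy": 0,"wz": 0},
    {"x": -0.0435,"y": -0.0052,"z": 0,"wx": 0,"wy": 0,"wz": 0},
    {"x": -0.0435,"y": -0.0052,"z": 0,"wx": 0,"wy": 0,"wz": 0},
    {"x": -0.0435,"y": -0.0052,"z": 0,"wx": 0,"wy": 0,"wz": 0},
    {"x": -0.0435,"y": -0.0052,"z": 0,"wx": 0,"wy": 0,"wz": 0},
    {"x": 0,"y": 0,"z": 0.04,"wx": 0,"wy": 0,"wz": 0},
    {"x": 0,"y": 0,"z": 0.04,"wx": 0,"wy": 0,"wz": 0},
    {"x": 0,"y": 0,"z": 0,"wx": 0,"wy": 0,"wz": 0},
    {"x": 0,"y": 0,"z": 0,"wx": 0,"wy": 0,"wz": 0},
  ],
  gripper=0.4,
)

```text
clock: 42.45
tool_pos: [0.4605, 0.0504, 0.0629]
tool_rot: [[-0.035, 0.999, -0.005], [0.999, 0.035, -0.0], [0.0, -0.005, -1.0]]
contact_force: [1.4, -0.2, 1.1]
width: 0.399
grasp_force: 0.0
```

Run:
```python
from h import *
o=ctrl.get_obs(); print(o["tool_pos"])
im,T=cigars("wrist",.395,.545,-.06,.118)
```

```text
[0.46049349 0.05036659 0.06287334]
wrist 5787 c [461.6  48.4] size [ 18.2 124.3] dir 91.8 ztop 0.0295
```

Request:
play_rows(
  plan=[
    {"x": -0.002,"y": 0.001,"z": 0.02,"wx": 0,"wy": 0,"wz": 0},
    {"x": 0,"y": 0,"z": 0.018,"wx": 0,"wy": 0,"wz": 0},
    {"x": 0,"y": 0,"z": 0.01,"wx": 0,"wy": 0,"wz": 0},
    {"x": 0,"y": 0,"z": 0,"wx": 0,"wy": 0,"wz": 0},
    {"x": 0,"y": 0,"z": 0,"wx": 0,"wy": 0,"wz": 0},
  ],
)

```text
clock: 43.0
tool_pos: [0.4645, 0.0488, 0.0175]
tool_rot: [[-0.035, 0.999, 0.002], [0.999, 0.035, 0.0], [-0.0, 0.002, -1.0]]
contact_force: [0.5, -0.3, -1.2]
width: 0.401
grasp_force: 0.0
```

Request:
play_rows(
  plan=[
    {"x": 0,"y": 0,"z": 0,"wx": 0,"wy": 0,"wz": 0},
    {"x": 0,"y": 0,"z": 0,"wx": 0,"wy": 0,"wz": 0},
    {"x": 0,"y": 0,"z": 0,"wx": 0,"wy": 0,"wz": 0},
    {"x": 0,"y": 0,"z": 0,"wx": 0,"wy": 0,"wz": 0},
    {"x": 0,"y": 0,"z": -0.03,"wx": 0,"wy": 0,"wz": 0},
    {"x": 0,"y": 0,"z": -0.04,"wx": 0,"wy": 0,"wz": 0},
    {"x": 0,"y": 0,"z": -0.04,"wx": 0,"wy": 0,"wz": 0},
    {"x": 0,"y": 0,"z": 0,"wx": 0,"wy": 0,"wz": 0},
  ],
  gripper=0,
  grip_force=40,
)

```text
clock: 43.8
tool_pos: [0.4687, 0.0486, 0.1323]
tool_rot: [[-0.035, 0.999, 0.013], [0.999, 0.035, 0.0], [-0.0, 0.013, -1.0]]
contact_force: [1.7, 0.7, -0.5]
width: 0.208
grasp_force: 40.3
```

Request:
play_rows(
  plan=[
    {"x": 0.0436,"y": 0.0066,"z": 0,"wx": 0,"wy": 0,"wz": 0},
    {"x": 0.0436,"y": 0.0066,"z": 0,"wx": 0,"wy": 0,"wz": 0},
    {"x": 0.0436,"y": 0.0066,"z": 0,"wx": 0,"wy": 0,"wz": 0},
    {"x": 0.0436,"y": 0.0066,"z": 0,"wx": 0,"wy": 0,"wz": 0},
    {"x": 0.0436,"y": 0.0066,"z": 0,"wx": 0,"wy": 0,"wz": 0},
    {"x": 0.0436,"y": 0.0066,"z": 0,"wx": 0,"wy": 0,"wz": 0},
    {"x": 0.0436,"y": 0.0066,"z": 0,"wx": 0,"wy": 0,"wz": 0},
    {"x": 0,"y": 0,"z": 0,"wx": 0,"wy": 0,"wz": 0},
    {"x": 0,"y": 0,"z": 0,"wx": 0,"wy": 0,"wz": 0},
    {"x": 0,"y": 0,"z": 0,"wx": 0,"wy": 0,"wz": 0},
  ],
)

```text
clock: 44.8
tool_pos: [0.4981, 0.3539, 0.1254]
tool_rot: [[-0.035, 0.999, -0.002], [0.999, 0.034, -0.002], [-0.002, -0.002, -1.0]]
contact_force: [-0.2, -0.3, -1.7]
width: 0.213
grasp_force: 40.3
```

Request:
play_rows(
  plan=[
    {"x": 0.002,"y": -0.001,"z": 0.04,"wx": 0,"wy": 0,"wz": 0},
    {"x": 0,"y": 0,"z": 0.035,"wx": 0,"wy": 0,"wz": 0},
    {"x": 0,"y": 0,"z": 0.02,"wx": 0,"wy": 0,"wz": 0},
    {"x": 0,"y": 0,"z": 0.0145,"wx": 0,"wy": 0,"wz": 0},
    {"x": 0,"y": 0,"z": 0,"wx": 0,"wy": 0,"wz": 0},
    {"x": 0,"y": 0,"z": 0,"wx": 0,"wy": 0,"wz": 0},
  ],
)

```text
clock: 45.4
tool_pos: [0.4985, 0.3567, 0.0175]
tool_rot: [[-0.034, 0.999, 0.001], [0.999, 0.034, 0.0], [0.0, 0.001, -1.0]]
contact_force: [-0.1, 0.9, 0.4]
width: 0.205
grasp_force: 41.6
```

Request:
play_rows(
  plan=[
    {"x": 0,"y": 0,"z": 0,"wx": 0,"wy": 0,"wz": 0},
    {"x": 0,"y": 0,"z": 0,"wx": 0,"wy": 0,"wz": 0},
    {"x": 0,"y": 0,"z": 0,"wx": 0,"wy": 0,"wz": 0},
    {"x": 0,"y": 0,"z": -0.03,"wx": 0,"wy": 0,"wz": 0},
    {"x": 0,"y": 0,"z": -0.05,"wx": 0,"wy": 0,"wz": 0},
    {"x": 0,"y": 0,"z": -0.05,"wx": 0,"wy": 0,"wz": 0},
    {"x": 0,"y": 0,"z": 0,"wx": 0,"wy": 0,"wz": 0},
  ],
  gripper=0.28,
)

```text
clock: 46.1
tool_pos: [0.5037, 0.3609, 0.1566]
tool_rot: [[-0.035, 0.999, 0.015], [0.999, 0.035, 0.009], [0.009, 0.016, -1.0]]
contact_force: [1.1, 0.6, 0.2]
width: 0.281
grasp_force: 0.0
```

Run:
```python
from h import *
o=ctrl.get_obs(); print(o["tool_pos"])
S=cloud("side")[1]
for k in (("right","y",-1,.075),("left","y",1,.075),("back","x",1,.0675),("front","x",-1,.0675)): print(k[0],flap("side",*k[1:],S))
cigars("wrist",.43,.555,.285,.43,.008)
im,W=cloud("wrist"); cv2.imwrite("pics/w7.png",im)
im,W=cloud("top")
m=(W[...,2]>.072)&(W[...,2]<.09)&(abs(W[...,0]-.467)<.035)&(abs(W[...,1]-.122)<.012)
print("pull",np.median(W[m],0),m.sum())
```

```text
[0.50366665 0.36091806 0.156553  ]
right (np.int64(499), array([1.4 , 1.48, 1.55]))
left (np.int64(419), array([1.57, 1.66, 1.76]))
back (np.int64(156), array([1.57, 1.61, 1.65]))
front (np.int64(121), array([1.5 , 1.53, 1.57]))
wrist 2663 c [455.  356.3] size [ 17.7 120.4] dir 92.1 ztop 0.025
wrist 2846 c [498.8 356.5] size [ 17.9 124.7] dir 91.9 ztop 0.0255
wrist 2551 c [539.6 359. ] size [ 18.3 116.3] dir 91.6 ztop 0.0255
pull [0.46366086 0.12339269 0.08067979] 133
```

View pics/w7.png

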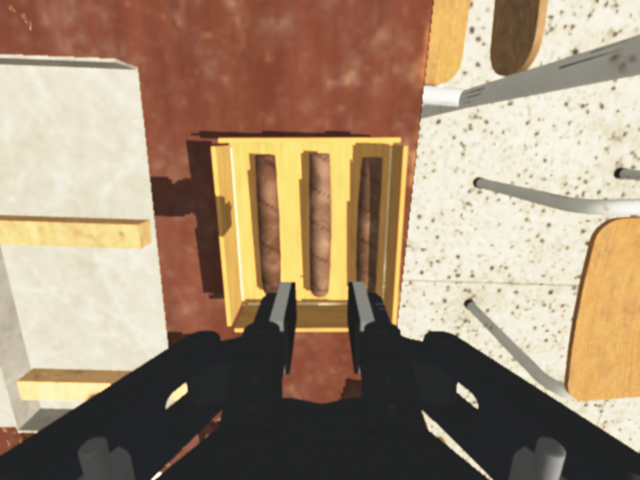

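All three cigars lie flat in the carton at columns 268, 320 and 370 of this view, with the sides upright. Next I'll push the tray home with closed fingers.

Request:
play_rows(
  plan=[
    {"x": -0.0381,"y": -0.008,"z": 0,"wx": 0,"wy": 0,"wz": 0},
    {"x": -0.0381,"y": -0.008,"z": 0,"wx": 0,"wy": 0,"wz": 0},
    {"x": -0.0381,"y": -0.008,"z": 0,"wx": 0,"wy": 0,"wz": 0},
    {"x": -0.0381,"y": -0.008,"z": 0,"wx": 0,"wy": 0,"wz": 0},
    {"x": -0.0381,"y": -0.008,"z": 0,"wx": 0,"wy": 0,"wz": 0},
    {"x": 0,"y": 0,"z": 0,"wx": 0,"wy": 0,"wz": 0},
    {"x": 0,"y": 0,"z": 0.035,"wx": 0,"wy": 0,"wz": 0},
    {"x": 0,"y": 0,"z": 0.035,"wx": 0,"wy": 0,"wz": 0},
    {"x": 0,"y": 0,"z": 0.03,"wx": 0,"wy": 0,"wz": 0},
    {"x": 0,"y": 0,"z": 0,"wx": 0,"wy": 0,"wz": 0},
    {"x": 0,"y": 0,"z": 0,"wx": 0,"wy": 0,"wz": 0},
  ],
  gripper=0,
)

```text
clock: 47.4
tool_pos: [0.4632, 0.1655, 0.0456]
tool_rot: [[-0.035, 0.999, -0.004], [0.999, 0.035, -0.001], [-0.001, -0.004, -1.0]]
contact_force: [0.2, 0.7, 1.2]
width: 0.001
grasp_force: 0.0
```

Request:
play_rows(
  plan=[
    {"x": -0.012,"y": 0,"z": 0,"wx": 0,"wy": 0,"wz": 0},
    {"x": -0.012,"y": 0,"z": 0,"wx": 0,"wy": 0,"wz": 0},
    {"x": -0.012,"y": 0,"z": 0,"wx": 0,"wy": 0,"wz": 0},
    {"x": -0.012,"y": 0,"z": 0,"wx": 0,"wy": 0,"wz": 0},
    {"x": -0.012,"y": 0,"z": 0,"wx": 0,"wy": 0,"wz": 0},
    {"x": -0.012,"y": 0,"z": 0,"wx": 0,"wy": 0,"wz": 0},
    {"x": -0.012,"y": 0,"z": 0,"wx": 0,"wy": 0,"wz": 0},
    {"x": -0.012,"y": 0,"z": 0,"wx": 0,"wy": 0,"wz": 0},
    {"x": -0.012,"y": 0,"z": 0,"wx": 0,"wy": 0,"wz": 0},
    {"x": -0.012,"y": 0,"z": 0,"wx": 0,"wy": 0,"wz": 0},
    {"x": -0.012,"y": 0,"z": 0,"wx": 0,"wy": 0,"wz": 0},
    {"x": -0.01,"y": 0,"z": 0,"wx": 0,"wy": 0,"wz": 0},
    {"x": -0.006,"y": 0,"z": 0,"wx": 0,"wy": 0,"wz": 0},
    {"x": 0,"y": 0,"z": 0,"wx": 0,"wy": 0,"wz": 0},
    {"x": 0,"y": 0,"z": 0,"wx": 0,"wy": 0,"wz": 0},
  ],
)

```text
clock: 48.9
tool_pos: [0.469, 0.0172, 0.0466]
tool_rot: [[-0.035, 0.999, -0.001], [0.999, 0.035, -0.0], [-0.0, -0.001, -1.0]]
contact_force: [-0.7, -0.3, -0.6]
width: -0.002
grasp_force: 0.0
```

Request:
play_rows(
  plan=[
    {"x": -0.003,"y": 0,"z": 0,"wx": 0,"wy": 0,"wz": 0},
    {"x": -0.003,"y": 0,"z": 0,"wx": 0,"wy": 0,"wz": 0},
    {"x": -0.002,"y": 0,"z": 0,"wx": 0,"wy": 0,"wz": 0},
    {"x": 0,"y": 0,"z": 0,"wx": 0,"wy": 0,"wz": 0},
  ],
)

```text
clock: 49.3
tool_pos: [0.4693, 0.0115, 0.0467]
tool_rot: [[-0.033, 0.999, -0.001], [0.999, 0.033, 0.004], [0.004, -0.001, -1.0]]
contact_force: [-0.0, 8.4, 0.1]
width: -0.003
grasp_force: 4.3
```

The tray is home, with 8 N at its stop. Now back to the door handle.

Request:
play_rows(
  plan=[
    {"x": 0.022,"y": 0,"z": 0,"wx": 0,"wy": 0,"wz": 0},
    {"x": 0,"y": 0,"z": -0.05,"wx": 0,"wy": 0,"wz": 0},
    {"x": 0,"y": 0,"z": -0.05,"wx": 0,"wy": 0,"wz": 0},
    {"x": 0.0218,"y": 0.0301,"z": 0,"wx": 0,"wy": 0,"wz": 0},
    {"x": 0.0218,"y": 0.0301,"z": 0,"wx": 0,"wy": 0,"wz": 0},
    {"x": 0.0218,"y": 0.0301,"z": 0,"wx": 0,"wy": 0,"wz": 0},
    {"x": 0.0218,"y": 0.0301,"z": 0,"wx": 0,"wy": 0,"wz": 0},
    {"x": 0.0218,"y": 0.0301,"z": 0,"wx": 0,"wy": 0,"wz": 0},
    {"x": 0,"y": 0,"z": 0,"wx": 0,"wy": 0,"wz": 0},
  ],
  gripper=0.5,
)

```text
clock: 50.2
tool_pos: [0.6195, 0.1482, 0.1471]
tool_rot: [[-0.037, 0.999, 0.004], [0.999, 0.037, 0.001], [0.001, 0.004, -1.0]]
contact_force: [-0.3, -0.5, 0.7]
width: 0.5
grasp_force: 0.0
```

Request:
play_rows(
  plan=[
    {"x": 0,"y": 0,"z": 0,"wx": 0,"wy": 0,"wz": 0.144},
    {"x": 0,"y": 0,"z": 0,"wx": 0,"wy": 0,"wz": 0.144},
    {"x": 0,"y": 0,"z": 0,"wx": 0,"wy": 0,"wz": 0.144},
    {"x": 0,"y": 0,"z": 0,"wx": 0,"wy": 0,"wz": 0.144},
    {"x": 0,"y": 0,"z": 0,"wx": 0,"wy": 0,"wz": 0.144},
    {"x": 0,"y": 0,"z": 0,"wx": 0,"wy": 0,"wz": 0.144},
    {"x": 0,"y": 0,"z": 0,"wx": 0,"wy": 0,"wz": 0.144},
    {"x": 0,"y": 0,"z": 0,"wx": 0,"wy": 0,"wz": 0.144},
    {"x": 0,"y": 0,"z": 0,"wx": 0,"wy": 0,"wz": 0.144},
    {"x": 0,"y": 0,"z": 0,"wx": 0,"wy": 0,"wz": 0.144},
    {"x": 0,"y": 0,"z": 0,"wx": 0,"wy": 0,"wz": 0.144},
    {"x": 0,"y": 0,"z": 0,"wx": 0,"wy": 0,"wz": 0.144},
    {"x": 0,"y": 0,"z": 0,"wx": 0,"wy": 0,"wz": 0},
    {"x": 0,"y": 0,"z": 0,"wx": 0,"wy": 0,"wz": 0},
  ],
)

```text
clock: 51.6
tool_pos: [0.6152, 0.1451, 0.1467]
tool_rot: [[0.993, -0.119, -0.001], [-0.119, -0.993, -0.0], [-0.001, 0.001, -1.0]]
contact_force: [0.1, -0.6, -0.4]
width: 0.499
grasp_force: 0.0
```

Run:
```python
from h import *
np.set_printoptions(precision=4,suppress=True)
o=ctrl.get_obs(); print(o["tool_pos"])
for n in("wrist","side","top"):
    im,W=cloud(n); h=cv2.cvtColor(im,cv2.COLOR_BGR2HSV)
    m=(W[...,2]>.06)&(W[...,2]<.095)&(abs(W[...,0]-.616)<.022)&(abs(W[...,1]-.145)<.025)
    if m.sum(): print(n,m.sum(),np.median(W[m],0),W[m].min(0),W[m].max(0))
```

```text
[0.6152 0.1451 0.1467]
wrist 922 [0.5974 0.1505 0.0794] [0.594  0.1341 0.06  ] [0.6331 0.17   0.0896]
side 100 [0.6265 0.1352 0.0784] [0.5948 0.129  0.0601] [0.6338 0.1682 0.0909]
top 3 [0.5979 0.1691 0.09  ] [0.5951 0.169  0.0856] [0.5987 0.1692 0.0905]
```

Run:
```python
from h import *
np.set_printoptions(precision=4,suppress=True)
for n in("wrist","side"):
    im,W=cloud(n); h=cv2.cvtColor(im,cv2.COLOR_BGR2HSV)
    m=(W[...,2]>.06)&(W[...,2]<.095)&(W[...,0]>.608)&(W[...,0]<.66)&(abs(W[...,1]-.14)<.04)
    P=W[m]; print(n,m.sum(),np.median(P,0),np.percentile(P,[3,97],axis=0)); t=P[P[:,2]>.083]; print(len(t),t.mean(0) if len(t) else "")
    m=(W[...,2]>.08)&(W[...,2]<.095)&(W[...,0]>.55)&(W[...,0]<.606)&(W[...,1]>.03)&(W[...,1]<.19)
    P=W[m]; d=cv2.fitLine(P[:,:2].astype(np.float32),cv2.DIST_HUBER,0,.01,.01).ravel(); print("door",m.sum(),d)
cv2.imwrite("pics/w8.png",get_image("wrist")[0])
```

```text
wrist 302 [0.6305 0.1389 0.086 ] [[0.6245 0.1346 0.0625]
 [0.6328 0.1431 0.0892]]
190 [0.6287 0.1389 0.0872]
door 3228 [0.2376 0.9714 0.5767 0.0912]
side 88 [0.6272 0.1348 0.076 ] [[0.6237 0.1318 0.0614]
 [0.6327 0.1399 0.0887]]
24 [0.6277 0.1354 0.0865]
door 281 [0.2371 0.9715 0.578  0.102 ]
```

View pics/w8.png

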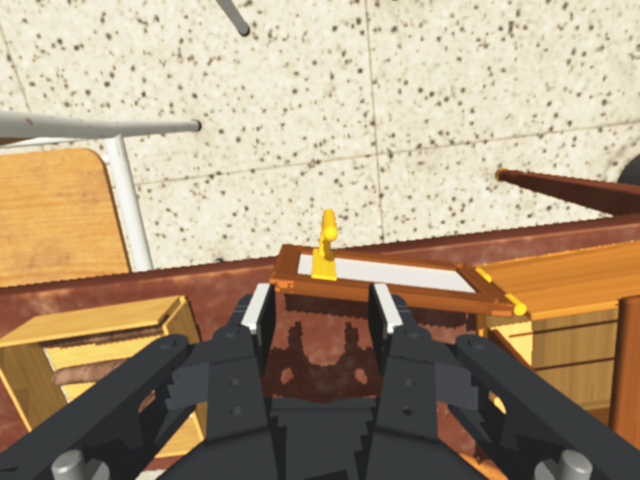

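The view shows the handle at (329,230), clear outside the door. The door is at about 1.85 rad, a bit further open than where I released it. I'll grip there and swing back.

Request:
play_rows(
  plan=[
    {"x": 0,"y": 0,"z": 0,"wx": 0,"wy": 0,"wz": 0.12},
    {"x": 0.0145,"y": 0.003,"z": 0,"wx": 0,"wy": 0,"wz": 0},
    {"x": 0,"y": 0,"z": 0,"wx": 0,"wy": 0,"wz": 0},
    {"x": 0,"y": 0,"z": 0.035,"wx": 0,"wy": 0,"wz": 0},
    {"x": 0,"y": 0,"z": 0.03,"wx": 0,"wy": 0,"wz": 0},
    {"x": 0,"y": 0,"z": 0.02,"wx": 0,"wy": 0,"wz": 0},
    {"x": 0,"y": 0,"z": 0,"wx": 0,"wy": 0,"wz": 0},
  ],
)

```text
clock: 52.6
tool_pos: [0.626, 0.1384, 0.0578]
tool_rot: [[0.971, -0.239, -0.008], [-0.239, -0.971, -0.001], [-0.007, 0.003, -1.0]]
contact_force: [-1.0, -0.3, -0.7]
width: 0.5
grasp_force: 0.0
```

Request:
play_rows(
  plan=[
    {"x": 0,"y": 0,"z": 0,"wx": 0,"wy": 0,"wz": 0},
    {"x": 0,"y": 0,"z": 0,"wx": 0,"wy": 0,"wz": 0},
    {"x": 0,"y": 0,"z": 0,"wx": 0,"wy": 0,"wz": 0},
    {"x": 0,"y": 0,"z": 0,"wx": 0,"wy": 0,"wz": 0},
    {"x": 0,"y": 0,"z": 0,"wx": 0,"wy": 0,"wz": 0},
  ],
  gripper=0,
  grip_force=30,
)

```text
clock: 53.1
tool_pos: [0.63, 0.1383, 0.0637]
tool_rot: [[0.971, -0.24, 0.002], [-0.24, -0.971, -0.001], [0.002, 0.001, -1.0]]
contact_force: [-2.7, -5.3, 4.5]
width: 0.098
grasp_force: 29.7
```

Request:
play_rows(
  plan=[
    {"x": -0.0137,"y": -0.0036,"z": 0,"wx": 0,"wy": 0,"wz": -0.1},
    {"x": -0.0137,"y": -0.0036,"z": 0,"wx": 0,"wy": 0,"wz": -0.1},
    {"x": -0.0137,"y": -0.0036,"z": 0,"wx": 0,"wy": 0,"wz": -0.1},
    {"x": -0.0137,"y": -0.0036,"z": 0,"wx": 0,"wy": 0,"wz": -0.1},
    {"x": -0.0137,"y": -0.0036,"z": 0,"wx": 0,"wy": 0,"wz": -0.1},
    {"x": -0.0137,"y": -0.0036,"z": 0,"wx": 0,"wy": 0,"wz": -0.1},
    {"x": -0.0137,"y": -0.0036,"z": 0,"wx": 0,"wy": 0,"wz": -0.1},
    {"x": -0.0137,"y": -0.0036,"z": 0,"wx": 0,"wy": 0,"wz": -0.1},
    {"x": -0.0137,"y": -0.0036,"z": 0,"wx": 0,"wy": 0,"wz": -0.1},
    {"x": 0,"y": 0,"z": 0,"wx": 0,"wy": 0,"wz": 0},
  ],
)

```text
clock: 54.1
tool_pos: [0.508, 0.1495, 0.0637]
tool_rot: [[0.789, 0.614, 0.005], [0.614, -0.789, -0.003], [0.003, 0.005, -1.0]]
contact_force: [2.4, -8.5, 2.4]
width: 0.099
grasp_force: 30.1
```

Request:
play_rows(
  plan=[
    {"x": -0.0137,"y": -0.0036,"z": 0,"wx": 0,"wy": 0,"wz": -0.1},
    {"x": -0.0137,"y": -0.0036,"z": 0,"wx": 0,"wy": 0,"wz": -0.1},
    {"x": -0.0137,"y": -0.0036,"z": 0,"wx": 0,"wy": 0,"wz": -0.1},
    {"x": -0.0137,"y": -0.0036,"z": 0,"wx": 0,"wy": 0,"wz": -0.1},
    {"x": -0.0137,"y": -0.0036,"z": 0,"wx": 0,"wy": 0,"wz": -0.1},
    {"x": -0.0137,"y": -0.0036,"z": 0,"wx": 0,"wy": 0,"wz": -0.1},
    {"x": -0.0137,"y": -0.0036,"z": 0,"wx": 0,"wy": 0,"wz": -0.1},
    {"x": -0.0137,"y": -0.0036,"z": 0,"wx": 0,"wy": 0,"wz": -0.1},
    {"x": -0.0137,"y": -0.0036,"z": 0,"wx": 0,"wy": 0,"wz": -0.1},
    {"x": 0,"y": 0,"z": 0,"wx": 0,"wy": 0,"wz": 0},
  ],
)

```text
clock: 55.1
tool_pos: [0.4234, 0.0624, 0.0637]
tool_rot: [[0.014, 1.0, 0.007], [1.0, -0.014, 0.0], [0.001, 0.007, -1.0]]
contact_force: [1.2, -1.4, 4.4]
width: 0.099
grasp_force: 31.3
```

Request:
play_rows(
  plan=[
    {"x": -0.004,"y": -0.001,"z": 0,"wx": 0,"wy": 0,"wz": -0.03},
    {"x": -0.003,"y": -0.001,"z": 0,"wx": 0,"wy": 0,"wz": -0.02},
    {"x": -0.002,"y": 0,"z": 0,"wx": 0,"wy": 0,"wz": 0},
    {"x": 0,"y": 0,"z": 0,"wx": 0,"wy": 0,"wz": 0},
  ],
)

```text
clock: 55.5
tool_pos: [0.421, 0.0546, 0.0636]
tool_rot: [[-0.035, 0.999, 0.004], [0.999, 0.035, 0.001], [0.001, 0.004, -1.0]]
contact_force: [-1.1, -1.4, 8.9]
width: 0.098
grasp_force: 31.7
```

Request:
play_rows(
  plan=[
    {"x": -0.002,"y": 0,"z": 0,"wx": 0,"wy": 0,"wz": 0},
    {"x": -0.002,"y": 0,"z": 0,"wx": 0,"wy": 0,"wz": 0},
    {"x": 0,"y": 0,"z": 0,"wx": 0,"wy": 0,"wz": 0},
  ],
)

```text
clock: 55.8
tool_pos: [0.4205, 0.0527, 0.0636]
tool_rot: [[-0.033, 0.999, 0.003], [0.999, 0.033, 0.005], [0.005, 0.003, -1.0]]
contact_force: [-2.3, 7.3, 9.8]
width: 0.096
grasp_force: 31.8
```

Request:
play_rows(
  plan=[
    {"x": 0,"y": 0,"z": 0,"wx": 0,"wy": 0,"wz": 0},
    {"x": 0,"y": 0,"z": 0,"wx": 0,"wy": 0,"wz": 0},
    {"x": 0,"y": 0,"z": 0,"wx": 0,"wy": 0,"wz": 0},
    {"x": 0,"y": 0,"z": -0.045,"wx": 0,"wy": 0,"wz": 0},
    {"x": 0,"y": 0,"z": -0.045,"wx": 0,"wy": 0,"wz": 0},
    {"x": 0.04,"y": -0.02,"z": -0.02,"wx": 0,"wy": 0,"wz": 0},
    {"x": 0.04,"y": -0.02,"z": -0.02,"wx": 0,"wy": 0,"wz": 0},
    {"x": 0.04,"y": -0.02,"z": -0.02,"wx": 0,"wy": 0,"wz": 0},
    {"x": 0,"y": 0,"z": 0,"wx": 0,"wy": 0,"wz": 0},
    {"x": 0,"y": 0,"z": 0,"wx": 0,"wy": 0,"wz": 0},
  ],
  gripper=0.5,
)

```text
clock: 56.8
tool_pos: [0.3544, 0.1683, 0.2121]
tool_rot: [[-0.04, 0.999, 0.001], [0.999, 0.04, -0.0], [-0.0, 0.001, -1.0]]
contact_force: [0.6, -0.0, 0.2]
width: 0.502
grasp_force: 0.0
```

Run:
```python
from h import *
np.set_printoptions(precision=4,suppress=True)
print(ctrl.get_obs()["clock"])
T=None
for n in("wrist","top","side"):
    im,W=cloud(n)
    m=(W[...,2]>.08)&(W[...,2]<.095)&(W[...,0]>.39)&(W[...,0]<.545)&(W[...,1]>.004)&(W[...,1]<.04)
    P=W[m]
    if m.sum()>50: d=cv2.fitLine(P[:,:2].astype(np.float32),cv2.DIST_HUBER,0,.01,.01).ravel(); print(n,"door",m.sum(),d,"angle",np.arctan(d[1]/d[0]))
    m=(W[...,2]>.072)&(W[...,2]<.092)&(abs(W[...,0]-.422)<.02)&(W[...,1]>.04)&(W[...,1]<.09)
    print("handle",m.sum(),np.median(W[m],0))
    m=(W[...,2]>.072)&(W[...,2]<.085)&(abs(W[...,0]-.47)<.03)&(W[...,1]>-.03)&(W[...,1]<.006)
    print("pull",m.sum(),np.median(W[m],0))
    if n=="side":
      for k in (("right","y",-1,.075),("left","y",1,.075),("back","x",1,.0675),("front","x",-1,.0675)): print(k[0],flap("side",*k[1:],W))
cigars("top",.43,.555,.285,.43,.008)
```

```text
56.8
wrist door 376 [0.996  0.0895 0.4048 0.013 ] angle 0.08960601
handle 0 [nan nan nan]
pull 0 [nan nan nan]
top door 583 [0.9989 0.0479 0.4672 0.0137] angle 0.047879193
handle 10 [0.4224 0.0494 0.0892]
pull 143 [ 0.4713 -0.001   0.0799]
side door 635 [0.999  0.0443 0.4625 0.0086] angle 0.044289712
handle 67 [0.4207 0.0469 0.0818]
pull 278 [ 0.4689 -0.0046  0.0781]
right (np.int64(505), array([1.4 , 1.48, 1.55]))
left (np.int64(422), array([1.58, 1.66, 1.75]))
back (np.int64(155), array([1.57, 1.61, 1.64]))
front (np.int64(117), array([1.5 , 1.53, 1.57]))
top 612 c [540.2 356.6] size [ 18.1 120.5] dir 91.7 ztop 0.0273
top 650 c [499.3 357.1] size [ 18.  124.6] dir 92.0 ztop 0.0272
top 610 c [455.9 355.5] size [ 17.8 123.6] dir 92.0 ztop 0.0266
  return _methods._mean(a, axis=axis, dtype=dtype,
  ret = um.true_divide(
```

The door lies parallel to the cabinet front, so it is shut. The tray pull is back at its home position, and the carton sides and cigars are in place, so I'm handing in.

```bash
python3 -c "
from rig import workorder
print(workorder.close_job())"
```

```text
the job is handed in; nothing more can be done
None
```

I handed the job in: all three cigars lie flat in the carton with its four sides upright, the tray is home, the door is shut, and the paste pot was never touched; the hand-in returned no verdict.

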